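Set out wax blanks between stop and straightedge

ROBOT

A 6-joint arm with a two-finger parallel gripper is mounted at the origin on the work surface. World frame = base frame: x ahead of the robot, y to its left, z up, the work surface at z = 0. Lengths are in m, angles in rad, forces in N, time in s.
With the tool pointing down it reaches from about 0.325 to 0.775 m from the base axis. Payload 5.5 kg.
Tool frame: the origin (TCP) lies at the very end of the fingers, on their centre line; the grasp point (between the pads) lies 19 mm behind it; z points along the fingers, y is the line along which they close (so a half turn about z gives the same grasp; the last joint's range is limited). The gripper opens to 88 mm and grips with 3 to 60 N. Pads are 20 mm wide; open, the fingers measure 115 mm over their backs; the gripper's body (75 mm by 178 mm) begins 61 mm behind the grasp point.
Start: joints at [-1.18, 0.091, 1.231, -0, 1.82, -0.057], TCP at [0.26, -0.541, 0.223] pointing down, gripper open.
Joint ranges: [-2.87, 2.87], [-0.86, 2.18], [0.17, 2.46], [-1.51, 4.65], [0.06, 2.69], [-2.65, 2.65]. Speed limits (rad/s): [2.57, 2.57, 3.01, 3.14, 3.14, 3.14].

INTERFACE

Orientations are given as a unit quaternion [x, y, z, w].
In Python, from plant import * gives the robot as it stands.
- The arm moves only by the tool carry_out, never from a script. Its argument "increments" is a list of rows, each an object of numbers: "grip": the closure, from 0 (fully open) to 1 (shut); "tx", "ty", "tz": the shift along the tool's x, y, z each as a share of 50 cm, from -1 to 1; "rx", "ry", "rz": the turn, a rotation vector about the tool's x, y, z each as a share of 60 degrees, from -1 to 1. In form: [{"grip": .., "tx": .., "ty": .., "tz": .., "rx": .., "ry": .., "rz": ..}, ...]. A call has exactly 5 rows; each row is the pose to reach, as a shift and turn from the pose commanded when the call began, along the tool's axes at that moment; what a row does not reach only later rows make up. A row lasts 1/8 s, in which the tool goes at most 62.5 mm and 10.7 degrees, less where a joint would pass 70% of its speed; a pose out of reach is approached as far as the arm can. A call with a number of a shift or a turn outside -1 to 1 is refused whole. A call with a gripper value outside its range is refused whole. The fingers move at their own pace and stop on an object; "squeeze" is the grip in N (left out, the last holds). Time passes only in rows, so rows that repeat a pose let the fingers close, or fill a call up. It gives the time, the measured TCP pose, the force, the opening and the grip force at its end, in the units of the state.
- observe(): the state, without advancing time (a new reading comes with each control period).
- camera(name): name is "scene" or "top" or "wrist"; returns a dict with "image" (420x560x3 uint8, red, green, blue), "vfov" (degrees; the focal length in pixels is half the picture's height over the tangent of half this angle, whatever the lens; pixels are square), "cx", "cy" (the principal point, pixels), "eye" and "rotation" of the camera in the world; the wrist camera has in their place "mount" (4x4, takes a point from camera to tool coordinates, whose origin is the TCP and whose axes are the flange's). Camera axes: x right, y down, z forward; pixel columns grow to the right and rows downward; lengths in m; the calibration is good to about 2 mm. A picture is of the moment at which its call begins: read the wrist's pose just before it. There is no depth.
- finish_job(): hands the job in; it is judged then, once.
The state is a dict: "clock": time; "joints": joint angles; "joint_velocities": joint speeds; "joint_efforts": joint torques, N m; "tool_pos": TCP position; "eef_rot": TCP orientation; "ft_force": force on the tool from outside, world axes, zero at the start; "wrist_torque": the same for the moment, N m; "gripper_width": opening from 0.0 (shut) to 1.0 (fully open); "grasp_force": force on a finger pad.
Only numpy, scipy, OpenCV 4.12 (cv2) and the standard library are available. Lean on these libraries where they do the work, as an engineer would, in place of code of your own. Each camera call takes 0.05 s, during which the arm holds its last target. There are 200 camera calls.

TASK

Slide the wax pen's heat slider fully down first and leave it down while you set out the work. Then for every wax blank on the bench, lay it flat with a long side flush and centred against the front of the bench stop of its colour, and lay the straightedge of its colour flat on the bench, flush along the blank's other long side and centred on it (straightedges without a blank are not needed). When all are set, slide the heat up to the orange mark; do not disturb the can, the clear bottle or the green cup.

Things in the scene. Friction and masses are not known exactly. Their poses are not given: they have to be found in the camera images.
- heat (a joint): heat slider of the wax pen, a slide joint in m: 0 = fully down, at the right-hand (console -y) end of its track; 0.12 = the other end. It grows towards the console's +y, stays where it is left, and slides with about 1.5 N.
- heat_top (a point): centre of the top face of the slider's black grip, a block 28 (console x) x 20 (console y) x 40 mm tall, standing on the track, its top 94.5 mm above the bench. With the heat joint at 0 it is at console y = -60 mm, console x = 0; it moves along the console's y.
- console: grey wax-pen console fixed to the bench, 90 x 200 x 40 mm tall, with an aluminium slider track 40 x 170 x 14.5 mm along its y axis on top; origin at the centre of its underside, x away from the robot, y along the track.
- mark: small orange tab 20 x 8 x 8 mm fixed on the console beside the track (its middle 32 mm from the track's middle line, on the side away from the robot); the heat is on the mark when the middle of the grip is level with the tab along the track. Origin at the centre of its underside, same axes as the console.
- stop_pink: pink bench stop: aluminium block with a pink cap, 16 (x) x 70 (y) x 32 mm tall, screwed to the bench; origin at the centre of its underside. Its flat front face (70 mm long) is at x = -8 mm and looks along its -x, roughly to the robot.
- wax_pink: pink wax blank, a loose block 40 (x) x 54 (y) x 25 mm tall, about 55 g; origin at the centre of its underside; its long sides are the faces at x = -20 and +20 mm. May be absent (None).
- rule_pink: pink straightedge, loose, about 110 g: flat steel bar 36 (x) x 100 (y) x 8 mm thick with a pink handle block on its middle, 12 (x) x 32 (y) mm, from 8 to 34 mm above the bench; origin at the centre of its underside; its two straight edges are at x = -18 and +18 mm, either may be used.
- stop_green: green bench stop: aluminium block with a green cap, 16 (x) x 70 (y) x 32 mm tall, screwed to the bench; origin at the centre of its underside. Its flat front face (70 mm long) is at x = -8 mm and looks along its -x, roughly to the robot.
- wax_green: green wax blank, a loose block 40 (x) x 54 (y) x 25 mm tall, about 55 g; origin at the centre of its underside; its long sides are the faces at x = -20 and +20 mm. May be absent (None).
- rule_green: green straightedge, loose, about 110 g: flat steel bar 36 (x) x 100 (y) x 8 mm thick with a green handle block on its middle, 12 (x) x 32 (y) mm, from 8 to 34 mm above the bench; origin at the centre of its underside; its two straight edges are at x = -18 and +18 mm, either may be used.
- stop_blue: blue bench stop: aluminium block with a blue cap, 16 (x) x 70 (y) x 32 mm tall, screwed to the bench; origin at the centre of its underside. Its flat front face (70 mm long) is at x = -8 mm and looks along its -x, roughly to the robot.
- wax_blue: blue wax blank, a loose block 40 (x) x 54 (y) x 25 mm tall, about 55 g; origin at the centre of its underside; its long sides are the faces at x = -20 and +20 mm. May be absent (None).
- rule_blue: blue straightedge, loose, about 110 g: flat steel bar 36 (x) x 100 (y) x 8 mm thick with a blue handle block on its middle, 12 (x) x 32 (y) mm, from 8 to 34 mm above the bench; origin at the centre of its underside; its two straight edges are at x = -18 and +18 mm, either may be used.
- can: yellow-labelled can, 66 mm wide, 110 mm tall, a bystander; origin at the centre of its underside.
- spray: clear bottle, 48 mm wide, 160 mm tall, a bystander; origin at the centre of its underside.
- cup: small green cup, 60 mm wide, 45 mm tall, a bystander; origin at the centre of its underside.
There are look-alikes about, which are no part of the job. What is shaped like the console but purple is not meant.

How it is judged:
On the way, in this order (a step that is already met when the one before it is completed fails the run):
1. the heat slider is fully down (within 6 mm of its right-hand end) (value of joint heat below 0.006 m), for 0.2 s.
2. with the heat still down, every blank present lies flush on its stop with its straightedge flush along it (x of wax_pink in the frame of stop_pink between -0.0305 and -0.0255 m and y of wax_pink in the frame of stop_pink between -0.015 and 0.015 m and angle between the y axis of wax_pink and the y axis of stop_pink, either way round below 0.045 rad and angle between each of wax_pink, wax_green, wax_blue's own z axis and vertical below 0.05 rad and height (world z) of each of wax_pink, wax_green, wax_blue below 0.004 m and (x of rule_pink in the frame of wax_pink between -0.0405 and -0.0355 m or x of rule_pink in the frame of wax_pink between 0.0355 and 0.0405 m) and y of rule_pink in the frame of wax_pink between -0.025 and 0.025 m and angle between the y axis of rule_pink and the y axis of wax_pink, either way round below 0.045 rad and angle between the z axis of rule_pink and the z axis of wax_pink, either way round below 0.05 rad and z of rule_pink in the frame of wax_pink between -0.004 and 0.004 m and x of wax_green in the frame of stop_green between -0.0305 and -0.0255 m and y of wax_green in the frame of stop_green between -0.015 and 0.015 m and angle between the y axis of wax_green and the y axis of stop_green, either way round below 0.045 rad and (x of rule_green in the frame of wax_green between -0.0405 and -0.0355 m or x of rule_green in the frame of wax_green between 0.0355 and 0.0405 m) and y of rule_green in the frame of wax_green between -0.025 and 0.025 m and angle between the y axis of rule_green and the y axis of wax_green, either way round below 0.045 rad and angle between the z axis of rule_green and the z axis of wax_green, either way round below 0.05 rad and z of rule_green in the frame of wax_green between -0.004 and 0.004 m and x of wax_blue in the frame of stop_blue between -0.0305 and -0.0255 m and y of wax_blue in the frame of stop_blue between -0.015 and 0.015 m and angle between the y axis of wax_blue and the y axis of stop_blue, either way round below 0.045 rad and (x of rule_blue in the frame of wax_blue between -0.0405 and -0.0355 m or x of rule_blue in the frame of wax_blue between 0.0355 and 0.0405 m) and y of rule_blue in the frame of wax_blue between -0.025 and 0.025 m and angle between the y axis of rule_blue and the y axis of wax_blue, either way round below 0.045 rad and angle between the z axis of rule_blue and the z axis of wax_blue, either way round below 0.05 rad and z of rule_blue in the frame of wax_blue between -0.004 and 0.004 m and value of joint heat below 0.012 m), for 0.2 s.
3. the heat slider is on the orange mark (y of heat_top in the frame of mark between -0.0045 and 0.0045 m), for 0.2 s.
At the end, for the whole second after the job is handed in: Every blank present: flat, long side within 2.5 mm of its stop's front, parallel within 0.045 rad, centred within 15 mm; its straightedge flat, within 2.5 mm of the blank's other long side, parallel within 0.045 rad, centred within 25 mm. Grip within 4.5 mm of the mark. All at rest (all of step 3 and x of wax_pink in the frame of stop_pink between -0.0305 and -0.0255 m and y of wax_pink in the frame of stop_pink between -0.015 and 0.015 m and angle between the y axis of wax_pink and the y axis of stop_pink, either way round below 0.045 rad and angle between each of wax_pink, wax_green, wax_blue's own z axis and vertical below 0.05 rad and height (world z) of each of wax_pink, wax_green, wax_blue below 0.004 m and (x of rule_pink in the frame of wax_pink between -0.0405 and -0.0355 m or x of rule_pink in the frame of wax_pink between 0.0355 and 0.0405 m) and y of rule_pink in the frame of wax_pink between -0.025 and 0.025 m and angle between the y axis of rule_pink and the y axis of wax_pink, either way round below 0.045 rad and angle between the z axis of rule_pink and the z axis of wax_pink, either way round below 0.05 rad and z of rule_pink in the frame of wax_pink between -0.004 and 0.004 m and x of wax_green in the frame of stop_green between -0.0305 and -0.0255 m and y of wax_green in the frame of stop_green between -0.015 and 0.015 m and angle between the y axis of wax_green and the y axis of stop_green, either way round below 0.045 rad and (x of rule_green in the frame of wax_green between -0.0405 and -0.0355 m or x of rule_green in the frame of wax_green between 0.0355 and 0.0405 m) and y of rule_green in the frame of wax_green between -0.025 and 0.025 m and angle between the y axis of rule_green and the y axis of wax_green, either way round below 0.045 rad and angle between the z axis of rule_green and the z axis of wax_green, either way round below 0.05 rad and z of rule_green in the frame of wax_green between -0.004 and 0.004 m and x of wax_blue in the frame of stop_blue between -0.0305 and -0.0255 m and y of wax_blue in the frame of stop_blue between -0.015 and 0.015 m and angle between the y axis of wax_blue and the y axis of stop_blue, either way round below 0.045 rad and (x of rule_blue in the frame of wax_blue between -0.0405 and -0.0355 m or x of rule_blue in the frame of wax_blue between 0.0355 and 0.0405 m) and y of rule_blue in the frame of wax_blue between -0.025 and 0.025 m and angle between the y axis of rule_blue and the y axis of wax_blue, either way round below 0.045 rad and angle between the z axis of rule_blue and the z axis of wax_blue, either way round below 0.05 rad and z of rule_blue in the frame of wax_blue between -0.004 and 0.004 m and linear speed of each of wax_pink, rule_pink, wax_green, rule_green, wax_blue, rule_blue below 0.01 m/s); the robot touches nothing.
It fails at once if the can is pushed more than 30 mm from its place (distance of can from where it was at the start of the episode above 0.03 m).
It fails at once if the clear bottle is pushed more than 30 mm from its place (distance of spray from where it was at the start of the episode above 0.03 m).
It fails at once if the green cup is pushed more than 30 mm from its place (distance of cup from where it was at the start of the episode above 0.03 m).
Of wax_pink, wax_green, wax_blue only 2 to 3 are there at a start; the rules pass over those that are not, and their reading is None.
At some moment in a run one of rule_pink, rule_green, rule_blue may be knocked a few centimetres aside while the robot is not near it.
It also fails if it takes over 210 s, if anything falls off the work surface, if the arm or the gripper's body presses on something with over 40 N, if the wrist force passes 120 N, or if a joint passes its speed limit or range.

## Working session

There is one attempt and no reset: what is moved stays moved. The work goes in short steps, Python scripts to look and compute and a tool call to move; the robot and the scene stay as the last step left them, time stands still between calls to the robot, and variables do not carry over. Pictures are saved under pics/ and viewed, at most 14 in all, crops included, and the job is handed in when it is done.

Besides the shell and the picture viewer there is one more tool, called after "Emit:" as name(argument=value, ...), one argument or row to a line, values as JSON. carry_out: Moves the arm, as the interface text tells. Its arguments: {"type":"object","properties":{"increments":{"type":"array"},"squeeze":{"type":"number"}},"required":["increments"]}

```bash
mkdir -p pics; ls
python3 - <<'E'
from plant import *
import cv2,numpy as np
s=observe();print(s)
for n in("scene","top"):
    c=camera(n);print({k:(np.round(v,4).tolist() if k!='image' else 0) for k,v in c.items()})
    np.save(f'pics/{n}.npy',c['image'])
    cv2.imwrite(f'pics/{n}0.png',cv2.resize(c['image'][:,:,::-1],(800,600),interpolation=cv2.INTER_CUBIC))
E
```

```text
pics
{'clock': 0.0, 'joints': array([-1.17967561e+00,  9.18410937e-02,  1.23187281e+00,  1.32545674e-05,
        1.81980056e+00, -5.66773077e-02]), 'joint_velocities': array([ 0.00013976,  0.00067847, -0.00170722,  0.00049311,  0.00108336,
       -0.00031083]), 'joint_efforts': array([-5.74023070e-04, -4.46454298e+01, -4.06444108e+01,  6.97476533e-02,
        2.95238430e-02, -1.48492113e-04]), 'tool_pos': array([ 0.25969043, -0.54055973,  0.2215249 ]), 'eef_rot': array([ 9.75038342e-01,  2.22034473e-01, -1.53602048e-04, -9.48573850e-04]), 'ft_force': array([-0.90506504,  0.45056546, -0.35937081]), 'wrist_torque': array([0.01012305, 0.00769394, 0.01717028]), 'grasp_force': 0.0, 'gripper_width': 1.0009224188370909}
{'image': 0, 'vfov': 45.4809, 'cx': 278.6735, 'cy': 203.4682, 'eye': [1.201, 0.3743, 1.2274], 'rotation': [0.4973, 0.8104, -0.2689, -0.1541]}
{'image': 0, 'vfov': 50.5909, 'cx': 286.065, 'cy': 208.2862, 'eye': [0.2918, -0.0157, 1.5961], 'rotation': [0.7078, -0.7042, 0.0348, -0.0448]}
```

View pics/top0.png

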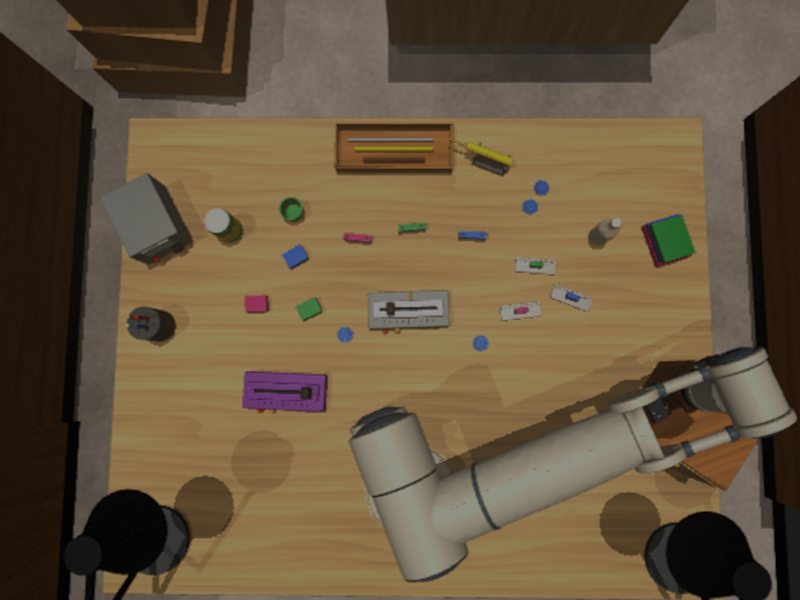

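View pics/scene0.png

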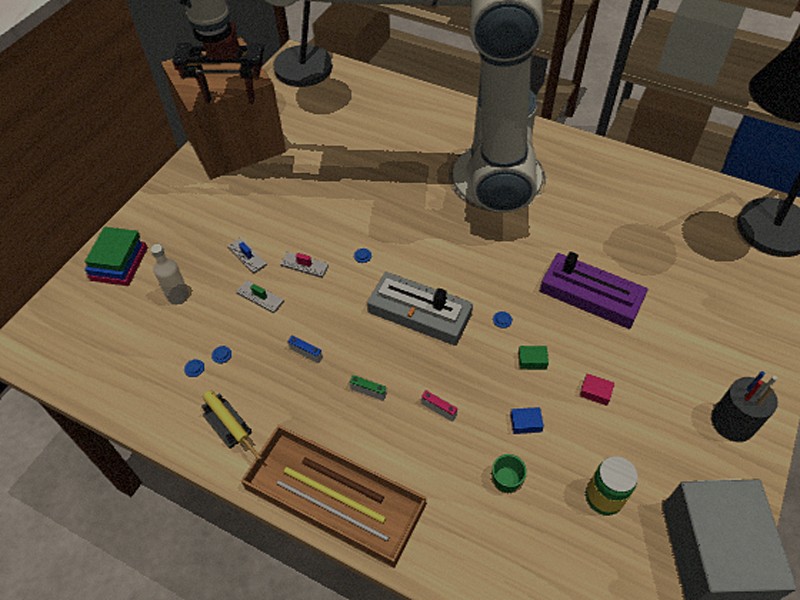

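```bash
cat > h.py <<'E'
from plant import *
import cv2,numpy as np
from scipy.spatial.transform import Rotation as R
from scipy.optimize import minimize
HUE={'pink':(165,179),'green':(50,75),'blue':(105,122)}
def cam(n,save=None):
    s=observe();c=camera(n);f=210/np.tan(np.radians(c['vfov']/2))
    K=np.array([[f,0,c['cx']],[0,f,c['cy']],[0,0,1]])
    if n=='wrist':
        T=np.eye(4);T[:3,:3]=R.from_quat(s['eef_rot']).as_matrix();T[:3,3]=s['tool_pos']
        T=T@np.array(c['mount']);Rm,e=T[:3,:3],T[:3,3]
    else: Rm,e=R.from_quat(c['rotation']).as_matrix(),np.array(c['eye'])
    im=c['image']
    if save: cv2.imwrite(f'pics/{save}.png',im[:,:,::-1])
    return dict(im=im,K=K,R=Rm,e=e,hsv=cv2.cvtColor(im,cv2.COLOR_RGB2HSV))
def proj(v,P):
    p=(np.atleast_2d(P)-v['e'])@v['R']@v['K'].T;return p[:,:2]/p[:,2:]
def ray(v,uv,z):
    d=v['R']@np.linalg.solve(v['K'],[*uv,1]);return v['e']+d*(z-v['e'][2])/d[2]
def mask(v,col,smin=120,vmin=40):
    a,b=HUE[col];return cv2.morphologyEx(cv2.inRange(v['hsv'],(a,smin,vmin),(b,255,255)),cv2.MORPH_OPEN,np.ones((2,2)))
def blobs(v,col,z=.02,amin=15):
    m=mask(v,col);n,l,st,ce=cv2.connectedComponentsWithStats(m)
    return [(ce[i],st[i,4],ray(v,ce[i],z)[:2],(l==i).astype(np.uint8)*255) for i in range(1,n) if st[i,4]>=amin]
BOX={'wax':(40,54,0,25),'rule':(12,32,8,34),'stop':(16,70,24,32)}
def hull(v,kind,p,S=16):
    a,b,z0,z1=np.array(BOX[kind])/1000;c,s=np.cos(p[2]),np.sin(p[2])
    P=[[p[0]+c*x-s*y,p[1]+s*x+c*y,z] for x in(-a/2,a/2) for y in(-b/2,b/2) for z in(z0,z1)]
    return cv2.convexHull((proj(v,P)*S).round().astype(np.int32))
def fit(views,kind,p0):
    "views: [(view,blob mask)]; p0: x,y,yaw"
    def cost(q):
        p=np.array(q)/[100,100,5];t=0
        for v,m in views:
            r=np.zeros(m.shape,np.uint8);cv2.fillConvexPoly(r,hull(v,kind,p),255,cv2.LINE_AA,4)
            i=np.minimum(r,m).sum(dtype=float);t+=1-i/np.maximum(r,m).sum(dtype=float)
        return t/len(views)
    best=None
    for dy in(-.4,0,.4):
        x0=np.array(p0)*[100,100,5]+[0,0,5*dy]
        o=minimize(cost,x0,method='Nelder-Mead',options=dict(initial_simplex=[x0,x0+[1,0,0],x0+[0,1,0],x0+[0,0,1]],xatol=.003,fatol=1e-4))
        if best is None or o.fun<best.fun: best=o
    return best.x/[100,100,5],best.fun
E
python3 - <<'E'
from h import *
vs={n:cam(n) for n in('top','scene')}
for col in HUE:
    T=blobs(vs['top'],col);S=blobs(vs['scene'],col)
    for t in T: print(col,'top',t[0].round(),t[1],t[2].round(3))
    for t in S: print(col,'scene',t[0].round(),t[1],t[2].round(3))
t=vs['top']
for nm,uv,z in [('slider',(273,215),.0945),('can',(155,155),.1),('cup',(204,147),.04),('spray',(424,160),.1),('cons',(286,218),.05),('cL',(258,218),.04),('cR',(314,214),.04)]: print(nm,ray(t,uv,z).round(3))
im=t['im'][130:240,170:430,::-1];cv2.imwrite('pics/c1.png',cv2.resize(im,None,fx=3,fy=3,interpolation=cv2.INTER_CUBIC))
E
```

```text
pink top [457. 174.] 64 [ 0.597 -0.604]
pink top [250. 167.] 55 [0.62  0.138]
pink top [180. 213.] 162 [0.451 0.386]
pink top [366. 218.] 27 [ 0.437 -0.277]
pink scene [ 87. 190.] 228 [ 0.646 -0.596]
pink scene [213. 182.] 72 [ 0.447 -0.266]
pink scene [419. 273.] 338 [0.466 0.396]
pink scene [308. 283.] 129 [0.625 0.144]
green top [209. 149.] 27 [0.685 0.288]
green top [472. 168.] 628 [ 0.619 -0.658]
green scene [ 79. 173.] 649 [ 0.605 -0.664]
green scene [181. 203.] 32 [ 0.556 -0.311]
green scene [374. 249.] 247 [0.449 0.263]
green scene [258. 270.] 112 [0.652 0.005]
green scene [356. 330.] 366 [0.691 0.306]
green scene [429. 345.] 104 [0.646 0.481]
blue top [380. 132.] 70 [ 0.75  -0.331]
blue top [372. 145.] 71 [ 0.701 -0.301]
blue top [332. 165.] 45 [ 0.627 -0.156]
blue top [207. 180.] 146 [0.571 0.292]
blue top [401. 208.] 25 [ 0.473 -0.403]
blue top [242. 235.] 61 [0.375 0.163]
blue top [337. 241.] 65 [ 0.354 -0.173]
blue scene [537. 107.] 1668 [-0.329  0.558]
blue scene [ 82. 188.] 224 [ 0.645 -0.619]
blue scene [173. 175.] 41 [ 0.479 -0.394]
blue scene [254. 179.] 91 [ 0.38  -0.157]
blue scene [352. 224.] 111 [0.399 0.177]
blue scene [214. 243.] 102 [ 0.633 -0.147]
blue scene [156. 249.] 123 [ 0.722 -0.285]
blue scene [137. 258.] 129 [ 0.772 -0.314]
blue scene [532. 264.] 19 [0.302 0.662]
blue scene [370. 295.] 341 [0.585 0.302]
slider [0.439 0.05  0.095]
can [0.644 0.459 0.1  ]
cup [0.688 0.303 0.04 ]
spray [ 0.629 -0.464  0.1  ]
cons [0.433 0.007 0.05 ]
cL [0.433 0.105 0.04 ]
cR [ 0.448 -0.092  0.04 ]
```

View pics/c1.png

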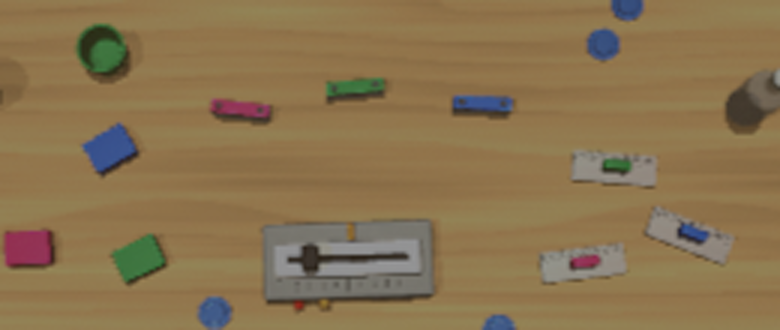

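Choices, in top-camera pixels:
- **Console:** the grey one at (286,217). The purple one at (200,274) is the decoy. Its orange tab is above the track at about (287,207).
- **Blanks:** pink (180,213), green (216,215), blue (207,180). Not the notebooks at (472,168) or the blue discs.
- **Stops:** pink (250,167), green (288,160), blue (332,165).
- **Rules:** pink (366,218), green (375,186), blue (401,208).

The crop confirms these. I'll move over the rules now.

Emit:
carry_out(
  increments=[
    {"grip": 0, "tx": 0.426, "ty": -0.239, "tz": -0.12, "rx": 0, "ry": 0, "rz": 0.428},
    {"grip": 0, "tx": 0.426, "ty": -0.239, "tz": -0.12, "rx": 0, "ry": 0, "rz": 0.428},
    {"grip": 0, "tx": 0.426, "ty": -0.239, "tz": -0.12, "rx": 0, "ry": 0, "rz": 0.428},
    {"grip": 0, "tx": 0.426, "ty": -0.239, "tz": -0.12, "rx": 0, "ry": 0, "rz": 0.428},
    {"grip": 0, "tx": 0.426, "ty": -0.239, "tz": -0.12, "rx": 0, "ry": 0, "rz": 0.428},
  ],
)

```text
clock: 0.82
tool_pos: [0.4022, -0.3382, 0.2845]
eef_rot: [1.0, 0.003, 0.001, 0.001]
ft_force: [0.5, -0.2, 0.3]
gripper_width: 0.997
grasp_force: 0.0
```

Run:
```python
from h import *
s=observe();print(s['tool_pos'],s['eef_rot'])
c=camera('wrist');print(np.round(c['mount'],4),c['vfov'],c['cx'],c['cy'])
v=cam('wrist','w1')
for col in HUE:
    for t in blobs(v,col,.034,60): print(col,t[0].round(),t[1],t[2].round(3))
```

```text
[ 0.40215946 -0.33822516  0.28446742] [9.99995568e-01 2.56441626e-03 1.32198316e-03 7.34761669e-04]
[[ 0.000e+00 -9.664e-01 -2.572e-01  6.970e-02]
 [ 1.000e+00  0.000e+00  0.000e+00 -4.000e-04]
 [-0.000e+00 -2.572e-01  9.664e-01 -1.622e-01]
 [ 0.000e+00  0.000e+00  0.000e+00  1.000e+00]] 58.72767058335457 287.15699200836366 209.8872657310253
pink [546.  16.] 541 [ 0.564 -0.598]
pink [225. 140.] 332 [ 0.44  -0.272]
green [259.  25.] 390 [ 0.554 -0.311]
blue [556.   8.] 146 [ 0.571 -0.607]
blue [342. 108.] 340 [ 0.474 -0.398]
blue [149. 205.] 764 [ 0.367 -0.183]
```

View pics/w1.png

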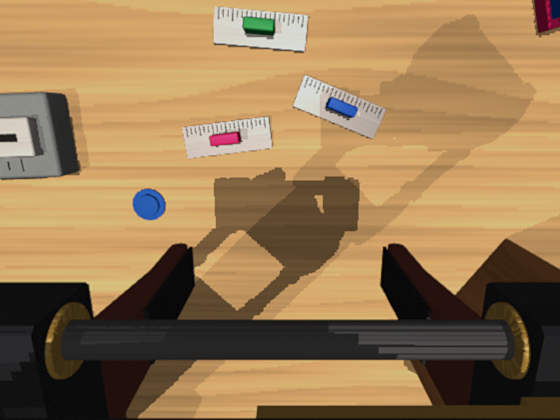

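The view shows the pink rule at (225,140), blue at (342,108) and green at (259,25), with the grey console at the left. Next I go over the console.

Emit:
carry_out(
  increments=[
    {"grip": 0, "tx": 0, "ty": -0.6, "tz": 0, "rx": 0, "ry": 0, "rz": 0},
    {"grip": 0, "tx": 0, "ty": -0.6, "tz": 0, "rx": 0, "ry": 0, "rz": 0},
    {"grip": 0, "tx": 0, "ty": -0.6, "tz": 0, "rx": 0, "ry": 0, "rz": 0},
    {"grip": 0, "tx": 0, "ty": -0.6, "tz": 0, "rx": 0, "ry": 0, "rz": 0},
    {"grip": 0, "tx": 0, "ty": -0.6, "tz": 0, "rx": 0, "ry": 0, "rz": 0},
  ],
)

```text
clock: 1.55
tool_pos: [0.3997, -0.0405, 0.2819]
eef_rot: [1.0, -0.001, -0.0, 0.0]
ft_force: [0.6, 0.4, -0.4]
gripper_width: 1.002
grasp_force: 0.0
```

Emit:
carry_out(
  increments=[
    {"grip": 0, "tx": 0, "ty": -0.12, "tz": 0, "rx": 0, "ry": 0, "rz": 0},
    {"grip": 0, "tx": 0, "ty": -0.12, "tz": 0, "rx": 0, "ry": 0, "rz": 0},
    {"grip": 0, "tx": 0, "ty": -0.12, "tz": 0, "rx": 0, "ry": 0, "rz": 0},
    {"grip": 0, "tx": 0, "ty": -0.12, "tz": 0, "rx": 0, "ry": 0, "rz": 0},
    {"grip": 0, "tx": 0, "ty": -0.12, "tz": 0, "rx": 0, "ry": 0, "rz": 0},
  ],
)

```text
clock: 2.17
tool_pos: [0.4003, 0.0176, 0.2824]
eef_rot: [1.0, -0.002, -0.0, 0.0]
ft_force: [-0.3, 1.0, -0.2]
gripper_width: 1.002
grasp_force: 0.0
```

Run:
```python
from h import *
s=observe();print(s['tool_pos'],s['eef_rot'])
v=cam('wrist','w2')
o=cv2.inRange(v['hsv'],(8,170,120),(24,255,255));n,l,st,ce=cv2.connectedComponentsWithStats(o)
for i in range(1,n):
    if st[i,4]>30:print('orange',ce[i].round(1),st[i],ray(v,ce[i],.046).round(4))
```

```text
[0.40032036 0.01761237 0.28244622] [ 9.99998407e-01 -1.77075836e-03 -2.09286290e-04  8.53692854e-05]
orange [297.2 107.1] [294  98   8  19 135] [0.4733 0.0074 0.046 ]
orange [ 52.3 329.8] [ 49 324   7  13  31] [0.2147 0.3026 0.046 ]
orange [ 51.1 366.9] [ 47 360  11  15  54] [0.1625 0.3127 0.046 ]
```

View pics/w2.png

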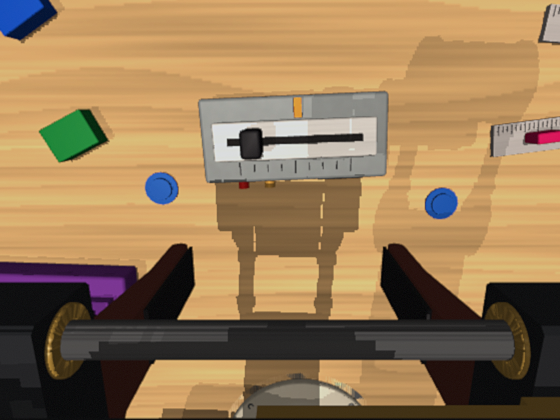

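The picture shows the console with top corners at about (200,100), (386,92), (388,174) and (206,182), the grip at (252,144) and the orange tab at (297,107). I'll compute the grip and console poses.

```bash
cat >> h.py <<'E'
BOX['grip']=(28,20,54.5,94.5)
def gripmask(v,c):
    g=cv2.inRange(v['hsv'][:,:,2],0,60)
    g=cv2.morphologyEx(g,cv2.MORPH_OPEN,np.ones((13,13)));n,l,st,ce=cv2.connectedComponentsWithStats(g)
    i=1+np.argmin(np.hypot(*(ce[1:]-c).T));return (l==i).astype(np.uint8)*255,st[i]
E
python3 - <<'E'
from h import *
v=cam('wrist')
C=np.array([ray(v,u,.04)[:2] for u in [(200,100),(386,92),(388,174),(206,182)]]);print(C.round(4),C.mean(0))
d=(C[0]-C[1])+(C[3]-C[2]);print('yaw',np.arctan2(-d[0],d[1]))
g,st=gripmask(v,(252,144));print(st)
p,c=fit([(v,g)],'grip',[*ray(v,(252,144),.08)[:2],0.0]);print('grip',p.round(4),c)
E
```

```text
[[ 0.4808  0.1087]
 [ 0.4881 -0.0844]
 [ 0.4025 -0.0921]
 [ 0.3942  0.1075]] [0.44138661 0.0099371 ]
yaw 0.03979815994327159
[241 140  22  19 403]
grip [ 0.4367  0.0491 -1.0655] 0.5055102832751261
```

Run:
```python
from h import *
v=cam('wrist');print(ray(v,(252,145),.0945).round(4),ray(v,(297.2,107.1),.046).round(4))
cv2.imwrite('pics/c3.png',cv2.resize(v['im'][85:190,195:395,::-1],None,fx=4,fy=4,interpolation=cv2.INTER_CUBIC))
```

```text
[0.4391 0.051  0.0945] [0.4733 0.008  0.046 ]
```

View pics/c3.png

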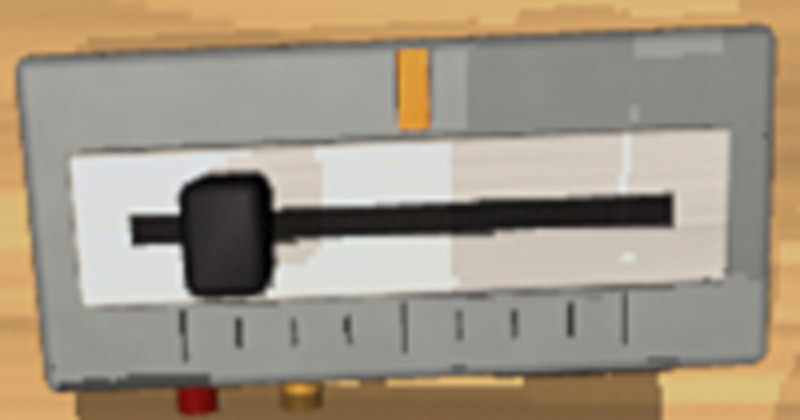

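The crop shows the grip at full-image (252,144), the tab at (298,107), and the track tilted +0.04 rad. I'll grasp the grip and slide it down.

Emit:
carry_out(
  increments=[
    {"grip": 0.3, "tx": 0.078, "ty": -0.067, "tz": 0.1, "rx": 0, "ry": 0, "rz": -0.038},
    {"grip": 0.3, "tx": 0.078, "ty": -0.067, "tz": 0.22, "rx": 0, "ry": 0, "rz": -0.038},
    {"grip": 0.3, "tx": 0.078, "ty": -0.067, "tz": 0.34, "rx": 0, "ry": 0, "rz": -0.038},
    {"grip": 0.3, "tx": 0.078, "ty": -0.067, "tz": 0.44, "rx": 0, "ry": 0, "rz": -0.038},
    {"grip": 0.3, "tx": 0.078, "ty": -0.067, "tz": 0.44, "rx": 0, "ry": 0, "rz": -0.038},
  ],
  squeeze=12,
)

```text
clock: 2.95
tool_pos: [0.4374, 0.0523, 0.0601]
eef_rot: [1.0, 0.02, -0.003, 0.0]
ft_force: [-1.0, 0.6, 0.8]
gripper_width: 0.702
grasp_force: 0.0
```

Emit:
carry_out(
  increments=[
    {"grip": 1, "tx": 0, "ty": 0, "tz": 0, "rx": 0, "ry": 0, "rz": 0},
    {"grip": 1, "tx": 0, "ty": 0, "tz": 0, "rx": 0, "ry": 0, "rz": 0},
    {"grip": 1, "tx": 0, "ty": 0, "tz": 0, "rx": 0, "ry": 0, "rz": 0},
    {"grip": 1, "tx": 0, "ty": 0, "tz": 0, "rx": 0, "ry": 0, "rz": 0},
    {"grip": 1, "tx": 0, "ty": 0, "tz": 0, "rx": 0, "ry": 0, "rz": 0},
  ],
)

```text
clock: 3.58
tool_pos: [0.4394, 0.0526, 0.063]
eef_rot: [1.0, 0.02, 0.0, 0.0]
ft_force: [-0.6, -0.0, 1.0]
gripper_width: 0.228
grasp_force: 12.0
```

Emit:
carry_out(
  increments=[
    {"grip": 1, "tx": 0, "ty": 0.06, "tz": 0, "rx": 0, "ry": 0, "rz": 0},
    {"grip": 1, "tx": 0, "ty": 0.12, "tz": 0, "rx": 0, "ry": 0, "rz": 0},
    {"grip": 1, "tx": 0, "ty": 0.17, "tz": 0, "rx": 0, "ry": 0, "rz": 0},
    {"grip": 1, "tx": 0, "ty": 0.19, "tz": 0, "rx": 0, "ry": 0, "rz": 0},
    {"grip": 1, "tx": 0, "ty": 0.198, "tz": 0, "rx": 0, "ry": 0, "rz": 0},
  ],
)

```text
clock: 4.2
tool_pos: [0.4432, -0.0464, 0.063]
eef_rot: [1.0, 0.019, 0.0, -0.0]
ft_force: [-2.9, 1.1, 3.8]
gripper_width: 0.228
grasp_force: 12.0
```

Emit:
carry_out(
  increments=[
    {"grip": 1, "tx": 0, "ty": 0.002, "tz": 0, "rx": 0, "ry": 0, "rz": 0},
    {"grip": 1, "tx": 0, "ty": 0.004, "tz": 0, "rx": 0, "ry": 0, "rz": 0},
    {"grip": 1, "tx": 0, "ty": 0.006, "tz": 0, "rx": 0, "ry": 0, "rz": 0},
    {"grip": 1, "tx": 0, "ty": 0.008, "tz": 0, "rx": 0, "ry": 0, "rz": 0},
    {"grip": 1, "tx": 0, "ty": 0.01, "tz": 0, "rx": 0, "ry": 0, "rz": 0},
  ],
)

```text
clock: 4.82
tool_pos: [0.4434, -0.05, 0.063]
eef_rot: [1.0, 0.02, 0.0, -0.001]
ft_force: [-2.6, 6.7, 6.0]
gripper_width: 0.231
grasp_force: 12.0
```

The force in y rose to 6.7 N and the arm stalled at y = -0.050, so the slider is on its end stop. I'll release it and go to the blanks.

Emit:
carry_out(
  increments=[
    {"grip": 0.5, "tx": 0, "ty": 0, "tz": 0, "rx": 0, "ry": 0, "rz": 0},
    {"grip": 0.5, "tx": 0, "ty": 0, "tz": -0.06, "rx": 0, "ry": 0, "rz": 0},
    {"grip": 0.3, "tx": 0, "ty": 0, "tz": -0.18, "rx": 0, "ry": 0, "rz": 0.02},
    {"grip": 0, "tx": 0, "ty": -0.1, "tz": -0.3, "rx": 0, "ry": 0, "rz": 0.038},
    {"grip": 0, "tx": 0, "ty": -0.2, "tz": -0.36, "rx": 0, "ry": 0, "rz": 0.038},
  ],
)

```text
clock: 5.45
tool_pos: [0.44, 0.0402, 0.2384]
eef_rot: [1.0, -0.002, 0.001, 0.0]
ft_force: [0.3, 0.0, -0.5]
gripper_width: 0.76
grasp_force: 0.0
```

Emit:
carry_out(
  increments=[
    {"grip": 0, "tx": 0.02, "ty": -0.5, "tz": -0.1, "rx": 0, "ry": 0, "rz": 0},
    {"grip": 0, "tx": 0.02, "ty": -0.5, "tz": -0.1, "rx": 0, "ry": 0, "rz": 0},
    {"grip": 0, "tx": 0.02, "ty": -0.5, "tz": -0.1, "rx": 0, "ry": 0, "rz": 0},
    {"grip": 0, "tx": 0.02, "ty": -0.5, "tz": -0.1, "rx": 0, "ry": 0, "rz": 0},
    {"grip": 0, "tx": 0.02, "ty": -0.5, "tz": -0.1, "rx": 0, "ry": 0, "rz": 0},
  ],
)

```text
clock: 6.08
tool_pos: [0.4493, 0.2934, 0.2854]
eef_rot: [1.0, 0.002, -0.001, 0.0]
ft_force: [-0.9, -1.2, 0.3]
gripper_width: 0.999
grasp_force: 0.0
```

```bash
cat >> h.py <<'E'
def find(v,col,kind,z,amin=150):
    for c,a,xy,m in blobs(v,col,z,amin):
        x,y,w,h=cv2.boundingRect(m)
        if x<2 or y<2 or x+w>558 or y+h>418: print(col,'cut',c.round(),xy.round(3));continue
        p,e=fit([(v,m)],kind,[*xy,0]);print(col,kind,c.round(),a,p.round(4),'iou',round(1-e,3))
E
python3 - <<'E'
from h import *
s=observe();print(s['tool_pos'],s['eef_rot'])
v=cam('wrist','w4')
for col in HUE: find(v,col,'wax',.02,400)
E
```

```text
[0.44928651 0.29335628 0.28541619] [ 9.99997035e-01  2.35131180e-03 -5.62980489e-04  2.90388680e-04]
pink cut [443.   7.] [0.623 0.133]
pink wax [202. 168.] 1749 [0.4539 0.3927 0.1215] iou 0.881
green wax [317. 178.] 1604 [0.4417 0.2584 0.4654] iou 0.856
blue wax [285.  55.] 2054 [0.5743 0.2972 0.5554] iou 0.902
blue wax [386. 227.] 714 [ 0.3877  0.181  -0.7656] iou 0.398
```

View pics/w4.png

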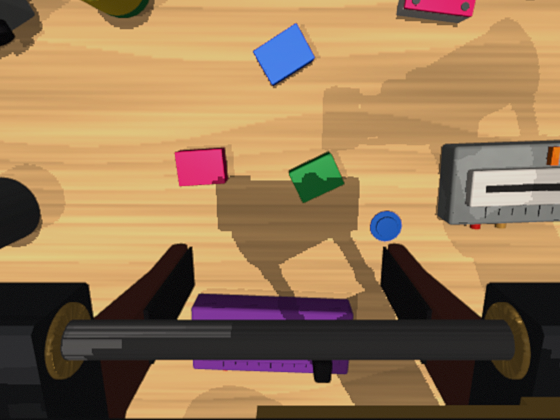

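The picture shows the blanks at pink (202,168), green (317,178) and blue (285,55). The purple decoy is at the bottom, the disc at (386,227), and the pink stop at the top edge at (437,8). I'll refine the fit, then see the stops.

Run:
```python
from h import *
import h
v=cam('wrist')
for col,c0 in(('pink',(202,168)),('green',(317,178)),('blue',(285,55))):
    for vmin,smin in((40,120),(15,80)):
        m=mask(v,col,smin,vmin);n,l,st,ce=cv2.connectedComponentsWithStats(m)
        i=1+np.argmin(np.hypot(*(ce[1:]-c0).T));M=(l==i).astype(np.uint8)*255
        for z0 in(0,24.5):
            BOX['wax']=(40,54,z0,25);p,e=fit([(v,M)],'wax',[*ray(v,ce[i],.02)[:2],.3]);print(col,vmin,z0,st[i,4],p.round(4),round(1-e,3))
```

```text
pink 40 0 1747 [0.4539 0.3926 0.1261] 0.879
pink 40 24.5 1747 [0.455  0.3907 0.0655] 0.949
pink 15 0 1747 [0.4539 0.3926 0.1261] 0.879
pink 15 24.5 1747 [0.455  0.3907 0.0655] 0.949
green 40 0 1603 [0.4425 0.2591 0.4922] 0.856
green 40 24.5 1603 [0.4435 0.2594 0.4566] 0.922
green 15 0 1607 [0.4417 0.259  0.4635] 0.858
green 15 24.5 1607 [0.4435 0.2599 0.4585] 0.924
blue 40 0 2058 [0.5741 0.2974 0.5528] 0.903
blue 40 24.5 2058 [0.574  0.2971 0.5391] 0.934
blue 15 0 2077 [0.5743 0.297  0.5514] 0.912
blue 15 24.5 2077 [0.5741 0.297  0.5441] 0.943
```

Emit:
carry_out(
  increments=[
    {"grip": 0, "tx": 0.16, "ty": 0.54, "tz": -0.03, "rx": 0, "ry": 0, "rz": 0},
    {"grip": 0, "tx": 0.16, "ty": 0.54, "tz": -0.03, "rx": 0, "ry": 0, "rz": 0},
    {"grip": 0, "tx": 0.16, "ty": 0.54, "tz": -0.03, "rx": 0, "ry": 0, "rz": 0},
    {"grip": 0, "tx": 0.16, "ty": 0.54, "tz": -0.03, "rx": 0, "ry": 0, "rz": 0},
    {"grip": 0, "tx": 0.16, "ty": 0.54, "tz": -0.03, "rx": 0, "ry": 0, "rz": 0},
  ],
)

```text
clock: 6.8
tool_pos: [0.5294, 0.0149, 0.3013]
eef_rot: [1.0, -0.003, -0.0, 0.001]
ft_force: [1.0, -0.1, 0.6]
gripper_width: 0.998
grasp_force: 0.0
```

Run:
```python
from h import *
s=observe();print(s['tool_pos'],s['eef_rot'])
v=cam('wrist','w5')
for z0 in(24,31.5):
    BOX['stop']=(16,70,z0,32)
    for col in HUE: find(v,col,'stop',.032,400)
```

```text
[0.52936903 0.01489895 0.30130207] [ 9.99995271e-01 -3.01034319e-03 -4.83548839e-05  6.27131337e-04]
pink stop [174.  89.] 882 [ 0.6224  0.1401 -0.1173] iou 0.798
pink cut [  8. 230.] [0.461 0.354]
pink stop [516. 241.] 446 [ 0.4423 -0.2558 -0.0286] iou 0.46
green cut [22. 25.] [0.688 0.294]
green stop [298.  63.] 864 [0.6489 0.0023 0.1154] iou 0.737
green stop [ 95. 240.] 1454 [0.4462 0.2536 0.0891] iou 0.492
blue stop [437.  81.] 884 [ 0.6292 -0.1496 -0.0396] iou 0.764
blue stop [ 47. 133.] 2055 [0.5777 0.2883 0.9776] iou 0.467
pink stop [174.  89.] 882 [ 0.6224  0.1395 -0.1064] iou 0.814
pink cut [  8. 230.] [0.461 0.354]
pink stop [516. 241.] 446 [ 0.4436 -0.2581 -0.0297] iou 0.512
green cut [22. 25.] [0.688 0.294]
green stop [298.  63.] 864 [0.6488 0.0026 0.0985] iou 0.765
green stop [ 95. 240.] 1454 [0.4478 0.2504 0.8328] iou 0.465
blue stop [437.  81.] 884 [ 0.6293 -0.1498 -0.0562] iou 0.808
blue stop [ 47. 133.] 2055 [0.5761 0.2863 0.0739] iou 0.445
```

View pics/w5.png

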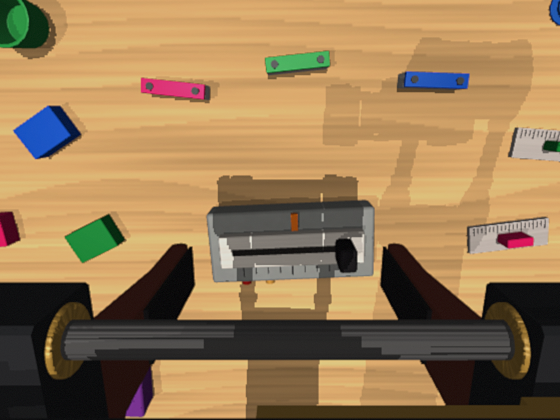

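The stops show at pink (175,89), green (298,62) and blue (434,80). The grip is at the right end of its track at (346,255). I'll check scale and distortion by mapping the masks onto their known planes.

```bash
cat >> h.py <<'E'
def rect(v,M,z):
    "min-area rect of the mask mapped to plane z: centre, sizes(mm), yaw of long side as y axis"
    c=cv2.findContours(M,cv2.RETR_EXTERNAL,cv2.CHAIN_APPROX_NONE)[0];c=max(c,key=cv2.contourArea).reshape(-1,2)
    P=np.array([ray(v,u,z)[:2]*1000 for u in c],np.float32);(ctr,sz,_)=r=cv2.minAreaRect(P);b=cv2.boxPoints(r)
    e=[b[1]-b[0],b[2]-b[1]];d=max(e,key=np.linalg.norm);d=d*np.sign(d[1])
    return (np.array(ctr)/1000).round(4),np.sort(sz).round(1),round(float(np.arctan2(-d[0],d[1])),4)
def blobat(v,col,c0,**k):
    m=mask(v,col,**k);n,l,st,ce=cv2.connectedComponentsWithStats(m);ok=[i for i in range(1,n) if st[i,4]>100]
    i=min(ok,key=lambda i:np.hypot(*(ce[i]-c0)));M=(l==i).astype(np.uint8)*255
    h=np.zeros_like(M);cv2.fillConvexPoly(h,cv2.convexHull(cv2.findNonZero(M)),255);return h
E
python3 - <<'E'
from h import *
v=cam('wrist')
for col,c0 in(('pink',(174,89)),('green',(298,63)),('blue',(437,81))):
    M=blobat(v,col,c0);print('stop',col,*rect(v,M,.032))
    for z0 in(20,24,28,31.5):
        BOX['stop']=(16,70,z0,32);p,e=fit([(v,M)],'stop',[*ray(v,c0,.032)[:2],0]);print('  ',z0,p.round(4),round(1-e,3))
for c0,col in(((95,240),'green'),((47,133),'blue')): print('wax',col,*rect(v,blobat(v,col,c0),.025))
E
```

```text
stop pink [0.6223 0.1391] [16.9 70.2] -0.1085
   20 [ 0.6223  0.1396 -0.1114] 0.904
   24 [ 0.6224  0.1401 -0.1084] 0.914
   28 [ 0.6224  0.1398 -0.1064] 0.923
   31.5 [ 0.6224  0.1392 -0.1055] 0.932
stop green [0.6487 0.0025] [16.5 69.5] 0.0954
   20 [0.6492 0.0025 0.0977] 0.867
   24 [0.649  0.0023 0.1006] 0.882
   28 [0.6489 0.0023 0.0956] 0.898
   31.5 [0.6487 0.0025 0.0965] 0.912
stop blue [ 0.6295 -0.1498] [16.6 70.8] -0.0081
   20 [ 0.6298 -0.1502 -0.009 ] 0.857
   24 [ 0.6297 -0.15   -0.0312] 0.878
   28 [ 0.6294 -0.15   -0.0421] 0.901
   31.5 [ 0.6294 -0.1498 -0.0381] 0.921
wax green [0.4452 0.2531] [39.6 65.1] 0.4458
wax blue [0.5755 0.2907] [44.7 64.1] 0.5454
```

Emit:
carry_out(
  increments=[
    {"grip": 0, "tx": -0.175, "ty": -0.488, "tz": 0.1, "rx": 0, "ry": 0, "rz": -0.443},
    {"grip": 0, "tx": -0.175, "ty": -0.488, "tz": 0.2, "rx": 0, "ry": 0, "rz": -0.443},
    {"grip": 0, "tx": -0.175, "ty": -0.488, "tz": 0.3, "rx": 0, "ry": 0, "rz": -0.443},
    {"grip": 0, "tx": -0.175, "ty": -0.488, "tz": 0.3, "rx": 0, "ry": 0, "rz": -0.443},
    {"grip": 0, "tx": -0.175, "ty": -0.488, "tz": 0.3, "rx": 0, "ry": 0, "rz": -0.443},
  ],
)

```text
clock: 7.52
tool_pos: [0.4406, 0.2648, 0.1499]
eef_rot: [0.973, 0.23, -0.0, 0.0]
ft_force: [0.6, 0.9, 1.0]
gripper_width: 1.001
grasp_force: 0.0
```

```bash
cat >> h.py <<'E'
def to(x,y,z,yaw):
    s=observe();q=s['eef_rot'];p=s['tool_pos'];a=2*np.arctan2(q[1],q[0]);a=(a+np.pi/2)%np.pi-np.pi/2
    d=np.array([x,y,z])-p;c,sn=np.cos(a),np.sin(a)
    print('at',p.round(4),'yaw',round(a,3),'-> tx %.3f ty %.3f tz %.3f rz %.3f'%((c*d[0]+sn*d[1])*2,(sn*d[0]-c*d[1])*2,-d[2]*2,-(yaw-a)/np.radians(60)))
E
python3 - <<'E'
from h import *
v=cam('wrist')
M=blobat(v,'green',(287,190));r=rect(v,M,.025);print(r)
to(*r[0],.011,r[2])
for z in(0,24.5):
    BOX['wax']=(40,54,z,25);print(fit([(v,M)],'wax',[*r[0],r[2]]))
E
```

```text
(array([0.4449, 0.2596]), array([41.4, 53.2]), 0.4632)
at [0.4371 0.2679 0.1445] yaw 0.467 -> tx 0.007 ty 0.022 tz 0.267 rz 0.003
(array([0.44220735, 0.25858866, 0.43604812]), np.float64(0.09711921066555751))
(array([0.44478335, 0.25930535, 0.46326433]), np.float64(0.05398351335431317))
```

Emit:
carry_out(
  increments=[
    {"grip": 0, "tx": 0.007, "ty": 0.012, "tz": 0.12, "rx": 0, "ry": 0, "rz": 0},
    {"grip": 0, "tx": 0.007, "ty": 0.012, "tz": 0.22, "rx": 0, "ry": 0, "rz": 0},
    {"grip": 0, "tx": 0.007, "ty": 0.012, "tz": 0.267, "rx": 0, "ry": 0, "rz": 0},
    {"grip": 0, "tx": 0.007, "ty": 0.012, "tz": 0.267, "rx": 0, "ry": 0, "rz": 0},
    {"grip": 0, "tx": 0.007, "ty": 0.012, "tz": 0.267, "rx": 0, "ry": 0, "rz": 0},
  ],
)

```text
clock: 8.2
tool_pos: [0.4487, 0.2601, 0.0196]
eef_rot: [0.973, 0.23, 0.001, -0.0]
ft_force: [-0.0, 0.5, -0.1]
gripper_width: 0.999
grasp_force: 0.0
```

Run:
```python
from h import *
to(.4447,.2595,.009,.463)
```

```text
at [0.4487 0.2601 0.0196] yaw 0.463 -> tx -0.008 ty -0.002 tz 0.021 rz 0.000
```

Emit:
carry_out(
  increments=[
    {"grip": 0, "tx": -0.008, "ty": -0.002, "tz": 0.018, "rx": 0, "ry": 0, "rz": 0},
    {"grip": 1, "tx": -0.008, "ty": -0.002, "tz": 0.018, "rx": 0, "ry": 0, "rz": 0},
    {"grip": 1, "tx": -0.008, "ty": -0.002, "tz": 0.018, "rx": 0, "ry": 0, "rz": 0},
    {"grip": 1, "tx": -0.008, "ty": -0.002, "tz": 0.018, "rx": 0, "ry": 0, "rz": 0},
    {"grip": 1, "tx": -0.008, "ty": -0.002, "tz": 0.018, "rx": 0, "ry": 0, "rz": 0},
  ],
  squeeze=10,
)

```text
clock: 8.82
tool_pos: [0.4442, 0.2592, 0.0092]
eef_rot: [0.973, 0.23, 0.0, -0.0]
ft_force: [0.1, 0.8, 1.2]
gripper_width: 0.614
grasp_force: 10.0
```

Run:
```python
from h import *
c,s=np.cos(.096),np.sin(.096)
g=np.array([.6488,.0025])
for d in(.06,.028): print(g-d*np.array([c,s]))
to(*(g-.06*np.array([c,s])),.12,.096)
```

```text
[ 0.58907627 -0.00325116]
[ 6.20928925e-01 -1.83873134e-04]
at [0.4442 0.2592 0.0092] yaw 0.464 -> tx 0.024 ty 0.599 tz -0.222 rz 0.351
```

Emit:
carry_out(
  increments=[
    {"grip": 1, "tx": 0, "ty": 0, "tz": -0.1, "rx": 0, "ry": 0, "rz": 0},
    {"grip": 1, "tx": 0.005, "ty": 0.08, "tz": -0.18, "rx": 0, "ry": 0, "rz": 0.05},
    {"grip": 1, "tx": 0.01, "ty": 0.2, "tz": -0.22, "rx": 0, "ry": 0, "rz": 0.15},
    {"grip": 1, "tx": 0.015, "ty": 0.32, "tz": -0.22, "rx": 0, "ry": 0, "rz": 0.25},
    {"grip": 1, "tx": 0.02, "ty": 0.44, "tz": -0.22, "rx": 0, "ry": 0, "rz": 0.351},
  ],
)

```text
clock: 9.45
tool_pos: [0.5523, 0.0651, 0.1196]
eef_rot: [0.999, 0.046, 0.001, -0.0]
ft_force: [1.1, 0.5, -0.3]
gripper_width: 0.616
grasp_force: 10.0
```

Run:
```python
from h import *
to(.589,-.0032,.035,.096)
```

```text
at [0.5523 0.0651 0.1196] yaw 0.093 -> tx 0.060 ty 0.143 tz 0.169 rz -0.003
```

Emit:
carry_out(
  increments=[
    {"grip": 1, "tx": 0.03, "ty": 0.07, "tz": 0, "rx": 0, "ry": 0, "rz": 0},
    {"grip": 1, "tx": 0.06, "ty": 0.143, "tz": 0.08, "rx": 0, "ry": 0, "rz": 0},
    {"grip": 1, "tx": 0.06, "ty": 0.143, "tz": 0.17, "rx": 0, "ry": 0, "rz": 0},
    {"grip": 1, "tx": 0.06, "ty": 0.143, "tz": 0.17, "rx": 0, "ry": 0, "rz": 0},
    {"grip": 1, "tx": 0.06, "ty": 0.143, "tz": 0.17, "rx": 0, "ry": 0, "rz": 0},
  ],
)

```text
clock: 10.07
tool_pos: [0.5888, -0.0012, 0.0357]
eef_rot: [0.999, 0.048, 0.001, 0.0]
ft_force: [0.6, -0.7, 0.6]
gripper_width: 0.616
grasp_force: 10.0
```

Run:
```python
from h import *
to(.600,-.0022,.0097,.096)
v=cam('wrist','w6')
r=rect(v,blobat(v,'green',(290,60)),.032);print(r)
```

```text
at [ 0.5888 -0.0012  0.0357] yaw 0.096 -> tx 0.022 ty 0.004 tz 0.052 rz 0.000
(array([0.6496, 0.0031]), array([15.4, 69.6]), 0.0964)
```

View pics/w6.png

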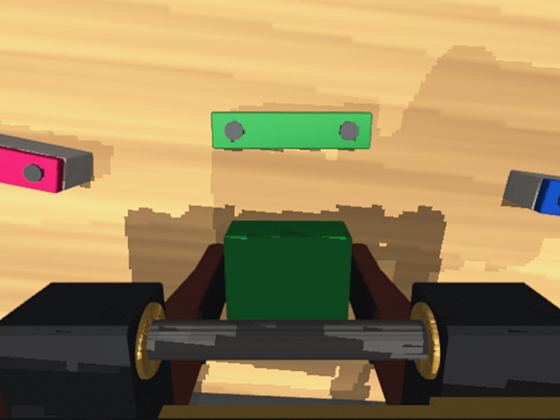

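The view shows the held blank parallel in front of the green stop, whose cap is centred at (291,131). I'll lower it and push it home.

Emit:
carry_out(
  increments=[
    {"grip": 1, "tx": 0.02, "ty": 0.004, "tz": 0.052, "rx": 0, "ry": 0, "rz": 0},
    {"grip": 1, "tx": 0.045, "ty": 0.004, "tz": 0.052, "rx": 0, "ry": 0, "rz": 0},
    {"grip": 1, "tx": 0.06, "ty": 0.004, "tz": 0.052, "rx": 0, "ry": 0, "rz": 0},
    {"grip": 1, "tx": 0.067, "ty": 0.004, "tz": 0.052, "rx": 0, "ry": 0, "rz": 0},
    {"grip": 1, "tx": 0.071, "ty": 0.004, "tz": 0.052, "rx": 0, "ry": 0, "rz": 0},
  ],
  squeeze=6,
)

```text
clock: 10.75
tool_pos: [0.6236, -0.0, 0.0087]
eef_rot: [0.999, 0.048, -0.0, 0.0]
ft_force: [-5.1, -0.3, 2.0]
gripper_width: 0.613
grasp_force: 6.0
```

Run:
```python
from h import *
to(.6217,.0003,.0095,.096)
v=cam('wrist','w7');print(observe()['ft_force'])
m=mask(v,'green');n,l,st,ce=cv2.connectedComponentsWithStats(m);print(st[1:][st[1:,4]>200],ce[1:][st[1:,4]>200].round())
```

```text
at [ 0.6236 -0.      0.0087] yaw 0.096 -> tx -0.004 ty -0.001 tz -0.002 rz 0.000
[-1.02433225 -0.31349635 -0.39367717]
[[  197   205   180   116 15987]] [[288. 259.]]
```

Contact force was 5 N, so the blank is home. I'll release, lift and check.

Emit:
carry_out(
  increments=[
    {"grip": 0.2, "tx": 0, "ty": 0, "tz": 0, "rx": 0, "ry": 0, "rz": 0},
    {"grip": 0.2, "tx": 0, "ty": 0, "tz": 0, "rx": 0, "ry": 0, "rz": 0},
    {"grip": 0.2, "tx": 0, "ty": 0, "tz": -0.1, "rx": 0, "ry": 0, "rz": 0},
    {"grip": 0.0, "tx": 0, "ty": 0, "tz": -0.22, "rx": 0, "ry": 0, "rz": 0},
    {"grip": 0.0, "tx": -0.04, "ty": 0, "tz": -0.34, "rx": 0, "ry": 0, "rz": 0},
  ],
)

```text
clock: 11.42
tool_pos: [0.6039, -0.002, 0.1787]
eef_rot: [0.999, 0.048, 0.0, -0.0]
ft_force: [0.1, 0.1, -0.2]
gripper_width: 0.981
grasp_force: 0.0
```

Run:
```python
from h import *
cam('wrist');v=cam('wrist','w8')
m=mask(v,'green');n,l,st,ce=cv2.connectedComponentsWithStats(m);print(st[1:][st[1:,4]>200],ce[1:][st[1:,4]>200].round())
for dz in(.12,.2): to(.574,.297,dz,.54)
```

```text
[[ 246  134   82   63 4014]] [[287. 163.]]
at [ 0.606  -0.0023  0.1874] yaw 0.096 -> tx -0.007 ty -0.602 tz 0.135 rz -0.424
at [ 0.606  -0.0023  0.1874] yaw 0.096 -> tx -0.007 ty -0.602 tz -0.025 rz -0.424
```

View pics/w8.png

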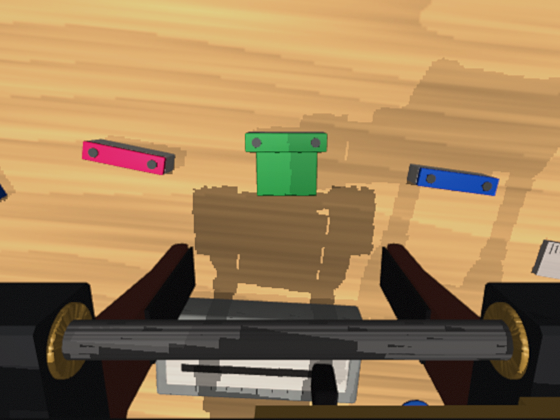

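The picture shows the green blank flush and centred on its stop, with the stop at (286,142) and the blank at (286,174). Next is the blue blank.

Emit:
carry_out(
  increments=[
    {"grip": 0, "tx": -0.007, "ty": -0.602, "tz": 0.07, "rx": 0, "ry": 0, "rz": -0.424},
    {"grip": 0, "tx": -0.007, "ty": -0.602, "tz": 0.07, "rx": 0, "ry": 0, "rz": -0.424},
    {"grip": 0, "tx": -0.007, "ty": -0.602, "tz": 0.07, "rx": 0, "ry": 0, "rz": -0.424},
    {"grip": 0, "tx": -0.007, "ty": -0.602, "tz": 0.07, "rx": 0, "ry": 0, "rz": -0.424},
    {"grip": 0, "tx": -0.007, "ty": -0.602, "tz": 0.07, "rx": 0, "ry": 0, "rz": -0.424},
  ],
)

```text
clock: 12.15
tool_pos: [0.5709, 0.2995, 0.1415]
eef_rot: [0.964, 0.267, -0.0, -0.0]
ft_force: [0.6, -0.6, -0.4]
gripper_width: 0.998
grasp_force: 0.0
```

Run:
```python
from h import *
[cam('wrist') for _ in range(4)]
v=cam('wrist')
r=rect(v,blobat(v,'blue',(287,190)),.025);print(r)
to(*r[0],.009,r[2])
```

```text
(array([0.5771, 0.2979]), array([41.7, 53.9]), 0.5419)
at [0.5716 0.297  0.1419] yaw 0.54 -> tx 0.010 ty 0.004 tz 0.266 rz -0.002
```

Emit:
carry_out(
  increments=[
    {"grip": 0, "tx": 0.01, "ty": 0.004, "tz": 0.1, "rx": 0, "ry": 0, "rz": 0},
    {"grip": 0, "tx": 0.01, "ty": 0.004, "tz": 0.2, "rx": 0, "ry": 0, "rz": 0},
    {"grip": 0, "tx": 0.01, "ty": 0.004, "tz": 0.264, "rx": 0, "ry": 0, "rz": 0},
    {"grip": 0, "tx": 0.01, "ty": 0.004, "tz": 0.264, "rx": 0, "ry": 0, "rz": 0},
    {"grip": 0.2, "tx": 0.01, "ty": 0.004, "tz": 0.264, "rx": 0, "ry": 0, "rz": 0},
  ],
  squeeze=10,
)

```text
clock: 13.02
tool_pos: [0.5783, 0.2975, 0.0125]
eef_rot: [0.964, 0.266, 0.001, -0.0]
ft_force: [0.8, 0.0, 0.0]
gripper_width: 0.919
grasp_force: 0.0
```

Emit:
carry_out(
  increments=[
    {"grip": 1, "tx": 0, "ty": 0, "tz": 0, "rx": 0, "ry": 0, "rz": 0},
    {"grip": 1, "tx": 0, "ty": 0, "tz": 0, "rx": 0, "ry": 0, "rz": 0},
    {"grip": 1, "tx": 0, "ty": 0, "tz": 0, "rx": 0, "ry": 0, "rz": 0},
    {"grip": 1, "tx": 0, "ty": 0, "tz": 0, "rx": 0, "ry": 0, "rz": 0},
    {"grip": 1, "tx": 0, "ty": 0, "tz": 0, "rx": 0, "ry": 0, "rz": 0},
  ],
)

```text
clock: 13.65
tool_pos: [0.5775, 0.2984, 0.0114]
eef_rot: [0.964, 0.267, 0.001, -0.0]
ft_force: [0.1, -0.2, 5.8]
gripper_width: 0.616
grasp_force: 10.0
```

Run:
```python
from h import *
to(.567,-.148,.13,-.03)
to(.57,.06,.13,-.03)
```

```text
at [0.5775 0.2984 0.0114] yaw 0.54 -> tx -0.477 ty 0.755 tz -0.237 rz 0.544
at [0.5775 0.2984 0.0114] yaw 0.54 -> tx -0.258 ty 0.401 tz -0.237 rz 0.544
```

Emit:
carry_out(
  increments=[
    {"grip": 1, "tx": 0, "ty": 0, "tz": -0.1, "rx": 0, "ry": 0, "rz": 0.05},
    {"grip": 1, "tx": -0.06, "ty": 0.08, "tz": -0.17, "rx": 0, "ry": 0, "rz": 0.2},
    {"grip": 1, "tx": -0.12, "ty": 0.18, "tz": -0.22, "rx": 0, "ry": 0, "rz": 0.35},
    {"grip": 1, "tx": -0.19, "ty": 0.28, "tz": -0.24, "rx": 0, "ry": 0, "rz": 0.5},
    {"grip": 1, "tx": -0.258, "ty": 0.38, "tz": -0.24, "rx": 0, "ry": 0, "rz": 0.544},
  ],
)

```text
clock: 14.28
tool_pos: [0.564, 0.0672, 0.1312]
eef_rot: [1.0, -0.016, 0.001, -0.0]
ft_force: [1.3, -0.0, -0.8]
gripper_width: 0.613
grasp_force: 10.0
```

Run:
```python
from h import *
to(.567,-.148,.06,-.03)
```

```text
at [0.564  0.0672 0.1312] yaw -0.032 -> tx 0.020 ty 0.430 tz 0.142 rz -0.002
```

Emit:
carry_out(
  increments=[
    {"grip": 1, "tx": 0.01, "ty": 0.12, "tz": 0, "rx": 0, "ry": 0, "rz": 0},
    {"grip": 1, "tx": 0.01, "ty": 0.24, "tz": 0, "rx": 0, "ry": 0, "rz": 0},
    {"grip": 1, "tx": 0.02, "ty": 0.35, "tz": 0.03, "rx": 0, "ry": 0, "rz": 0},
    {"grip": 1, "tx": 0.02, "ty": 0.43, "tz": 0.1, "rx": 0, "ry": 0, "rz": 0},
    {"grip": 1, "tx": 0.02, "ty": 0.43, "tz": 0.19, "rx": 0, "ry": 0, "rz": 0},
  ],
)

```text
clock: 14.9
tool_pos: [0.5676, -0.1496, 0.0347]
eef_rot: [1.0, -0.017, 0.001, 0.001]
ft_force: [0.3, -0.1, -1.7]
gripper_width: 0.613
grasp_force: 10.0
```

Run:
```python
from h import *
[cam('wrist') for _ in range(4)]
v=cam('wrist','w9')
r=rect(v,blobat(v,'blue',(290,100)),.032);print(r)
u=np.array([np.cos(r[2]),np.sin(r[2])])
to(*(r[0]-.062*u),.0115,r[2]);to(*(r[0]-.028*u),.0115,r[2])
```

```text
(array([ 0.6299, -0.1498]), array([16. , 69.6]), -0.0295)
at [ 0.5682 -0.146   0.0366] yaw -0.029 -> tx -0.000 ty 0.004 tz 0.050 rz 0.000
at [ 0.5682 -0.146   0.0366] yaw -0.029 -> tx 0.068 ty 0.004 tz 0.050 rz 0.000
```

Emit:
carry_out(
  increments=[
    {"grip": 1, "tx": 0.02, "ty": 0.004, "tz": 0.05, "rx": 0, "ry": 0, "rz": 0},
    {"grip": 1, "tx": 0.045, "ty": 0.004, "tz": 0.05, "rx": 0, "ry": 0, "rz": 0},
    {"grip": 1, "tx": 0.062, "ty": 0.004, "tz": 0.05, "rx": 0, "ry": 0, "rz": 0},
    {"grip": 1, "tx": 0.07, "ty": 0.004, "tz": 0.05, "rx": 0, "ry": 0, "rz": 0},
    {"grip": 1, "tx": 0.075, "ty": 0.004, "tz": 0.05, "rx": 0, "ry": 0, "rz": 0},
  ],
  squeeze=6,
)

```text
clock: 15.78
tool_pos: [0.6049, -0.1494, 0.011]
eef_rot: [1.0, -0.015, -0.0, 0.0]
ft_force: [-5.8, 0.8, 2.1]
gripper_width: 0.618
grasp_force: 6.0
```

Emit:
carry_out(
  increments=[
    {"grip": 0.2, "tx": 0, "ty": 0, "tz": 0, "rx": 0, "ry": 0, "rz": 0},
    {"grip": 0.2, "tx": 0, "ty": 0, "tz": 0, "rx": 0, "ry": 0, "rz": 0},
    {"grip": 0.2, "tx": 0, "ty": 0, "tz": -0.1, "rx": 0, "ry": 0, "rz": 0},
    {"grip": 0.0, "tx": 0, "ty": 0, "tz": -0.22, "rx": 0, "ry": 0, "rz": 0},
    {"grip": 0.0, "tx": -0.04, "ty": 0, "tz": -0.34, "rx": 0, "ry": 0, "rz": 0},
  ],
)

```text
clock: 16.4
tool_pos: [0.5852, -0.1488, 0.181]
eef_rot: [1.0, -0.015, 0.0, -0.0]
ft_force: [0.9, -0.0, 0.3]
gripper_width: 0.978
grasp_force: 0.0
```

```bash
cat >> h.py <<'E'
def check(v,col,z=.03,c=(287,165)):
    "stop+blank blob: sizes along the stop axes; expect 70 x 56 (16+40) with no gap"
    M=cv2.morphologyEx(mask(v,col),cv2.MORPH_OPEN,np.ones((3,3)));n,l,st,ce=cv2.connectedComponentsWithStats(M)
    for i in range(1,n):
        if st[i,4]>300: print(col,st[i],ce[i].round(),rect(v,(l==i).astype(np.uint8)*255,z))
E
python3 - <<'E'
from h import *
[cam('wrist') for _ in range(3)]
v=cam('wrist');cv2.imwrite('pics/w10.png',v['im'][:,:,::-1])
check(v,'blue')
to(.455,.1,.2,.07);to(.455,.391,.15,.08)
E
```

```text
blue [ 435   20   47   49 1753] [458.  44.] (array([ 0.7045, -0.2882]), array([35.5, 35.9]), -0.1704)
blue [ 246  135   82   64 4086] [287. 165.] (array([ 0.611 , -0.1497]), array([54. , 68.7]), -0.0306)
blue [296 378  34  28 812] [313. 392.] (array([ 0.3839, -0.169 ]), array([32. , 33.4]), -0.0322)
at [ 0.5859 -0.1492  0.1819] yaw -0.03 -> tx -0.277 ty -0.490 tz -0.036 rz -0.095
at [ 0.5859 -0.1492  0.1819] yaw -0.03 -> tx -0.294 ty -1.072 tz 0.064 rz -0.105
```

Emit:
carry_out(
  increments=[
    {"grip": 0, "tx": -0.147, "ty": -0.536, "tz": 0, "rx": 0, "ry": 0, "rz": -0.05},
    {"grip": 0, "tx": -0.147, "ty": -0.536, "tz": 0, "rx": 0, "ry": 0, "rz": -0.05},
    {"grip": 0, "tx": -0.147, "ty": -0.536, "tz": 0, "rx": 0, "ry": 0, "rz": -0.05},
    {"grip": 0, "tx": -0.147, "ty": -0.536, "tz": 0, "rx": 0, "ry": 0, "rz": -0.05},
    {"grip": 0, "tx": -0.147, "ty": -0.536, "tz": 0, "rx": 0, "ry": 0, "rz": -0.05},
  ],
)

```text
clock: 17.23
tool_pos: [0.518, 0.124, 0.177]
eef_rot: [1.0, 0.013, -0.002, -0.0]
ft_force: [0.9, 0.0, -0.7]
gripper_width: 1.001
grasp_force: 0.0
```

Emit:
carry_out(
  increments=[
    {"grip": 0, "tx": -0.12, "ty": -0.543, "tz": 0.06, "rx": 0, "ry": 0, "rz": -0.05},
    {"grip": 0, "tx": -0.12, "ty": -0.543, "tz": 0.06, "rx": 0, "ry": 0, "rz": -0.05},
    {"grip": 0, "tx": -0.12, "ty": -0.543, "tz": 0.06, "rx": 0, "ry": 0, "rz": -0.05},
    {"grip": 0, "tx": -0.12, "ty": -0.543, "tz": 0.06, "rx": 0, "ry": 0, "rz": -0.05},
    {"grip": 0, "tx": -0.12, "ty": -0.543, "tz": 0.06, "rx": 0, "ry": 0, "rz": -0.05},
  ],
)

```text
clock: 17.85
tool_pos: [0.4513, 0.3936, 0.1458]
eef_rot: [0.999, 0.039, -0.002, 0.001]
ft_force: [0.7, -0.9, 0.2]
gripper_width: 1.0
grasp_force: 0.0
```

Run:
```python
from h import *
[cam('wrist') for _ in range(4)]
v=cam('wrist')
r=rect(v,blobat(v,'pink',(287,190)),.025);print(r)
to(*r[0],.010,r[2])
```

```text
(array([0.4565, 0.3929]), array([41.7, 53.7]), 0.0756)
at [0.4535 0.3903 0.148 ] yaw 0.075 -> tx 0.006 ty -0.005 tz 0.276 rz -0.001
```

Emit:
carry_out(
  increments=[
    {"grip": 0, "tx": 0.006, "ty": -0.005, "tz": 0.1, "rx": 0, "ry": 0, "rz": 0},
    {"grip": 0, "tx": 0.006, "ty": -0.005, "tz": 0.2, "rx": 0, "ry": 0, "rz": 0},
    {"grip": 0, "tx": 0.006, "ty": -0.005, "tz": 0.276, "rx": 0, "ry": 0, "rz": 0},
    {"grip": 0, "tx": 0.006, "ty": -0.005, "tz": 0.276, "rx": 0, "ry": 0, "rz": 0},
    {"grip": 0.2, "tx": 0.006, "ty": -0.005, "tz": 0.276, "rx": 0, "ry": 0, "rz": 0},
  ],
  squeeze=10,
)

```text
clock: 18.73
tool_pos: [0.4577, 0.3937, 0.0136]
eef_rot: [0.999, 0.037, 0.001, -0.001]
ft_force: [0.3, 0.2, 1.4]
gripper_width: 0.926
grasp_force: 0.0
```

Emit:
carry_out(
  increments=[
    {"grip": 1, "tx": 0, "ty": 0, "tz": 0, "rx": 0, "ry": 0, "rz": 0},
    {"grip": 1, "tx": 0, "ty": 0, "tz": 0, "rx": 0, "ry": 0, "rz": 0},
    {"grip": 1, "tx": 0, "ty": 0, "tz": 0, "rx": 0, "ry": 0, "rz": 0},
    {"grip": 1, "tx": 0, "ty": 0, "tz": 0, "rx": 0, "ry": 0, "rz": 0},
    {"grip": 1, "tx": 0, "ty": 0, "tz": 0, "rx": 0, "ry": 0, "rz": 0},
  ],
)

```text
clock: 19.35
tool_pos: [0.4569, 0.3943, 0.0128]
eef_rot: [0.999, 0.038, 0.001, -0.0]
ft_force: [-0.6, -1.0, 5.9]
gripper_width: 0.61
grasp_force: 10.0
```

Run:
```python
from h import *
to(.5605,.146,.09,-.108)
```

```text
at [0.4569 0.3943 0.0128] yaw 0.075 -> tx 0.169 ty 0.511 tz -0.154 rz 0.175
```

Emit:
carry_out(
  increments=[
    {"grip": 1, "tx": 0, "ty": 0, "tz": -0.1, "rx": 0, "ry": 0, "rz": 0},
    {"grip": 1, "tx": 0.04, "ty": 0.1, "tz": -0.154, "rx": 0, "ry": 0, "rz": 0.06},
    {"grip": 1, "tx": 0.08, "ty": 0.21, "tz": -0.154, "rx": 0, "ry": 0, "rz": 0.12},
    {"grip": 1, "tx": 0.12, "ty": 0.32, "tz": -0.154, "rx": 0, "ry": 0, "rz": 0.175},
    {"grip": 1, "tx": 0.15, "ty": 0.43, "tz": -0.154, "rx": 0, "ry": 0, "rz": 0.175},
  ],
)

```text
clock: 19.98
tool_pos: [0.5476, 0.1835, 0.088]
eef_rot: [0.999, -0.054, -0.0, 0.0]
ft_force: [-0.3, -0.1, -0.4]
gripper_width: 0.615
grasp_force: 10.0
```

Emit:
carry_out(
  increments=[
    {"grip": 1, "tx": 0.005, "ty": 0.082, "tz": 0.0, "rx": 0, "ry": 0, "rz": 0},
    {"grip": 1, "tx": 0.005, "ty": 0.082, "tz": 0.1, "rx": 0, "ry": 0, "rz": 0},
    {"grip": 1, "tx": 0.005, "ty": 0.082, "tz": 0.1, "rx": 0, "ry": 0, "rz": 0},
    {"grip": 1, "tx": 0.005, "ty": 0.082, "tz": 0.1, "rx": 0, "ry": 0, "rz": 0},
    {"grip": 1, "tx": 0.005, "ty": 0.082, "tz": 0.1, "rx": 0, "ry": 0, "rz": 0},
  ],
)

```text
clock: 20.6
tool_pos: [0.5464, 0.145, 0.0407]
eef_rot: [0.999, -0.054, 0.001, -0.0]
ft_force: [-0.2, 0.3, 0.2]
gripper_width: 0.611
grasp_force: 10.0
```

Run:
```python
from h import *
[cam('wrist') for _ in range(3)]
v=cam('wrist')
M=blobat(v,'pink',(290,120));r=rect(v,M,.032);print(r,cv2.boundingRect(M))
u=np.array([np.cos(r[2]),np.sin(r[2])])
to(*(r[0]-.062*u),.013,r[2]);to(*(r[0]-.028*u),.013,r[2])
```

```text
(array([0.6228, 0.1408]), array([15.4, 69.8]), -0.1075) (198, 75, 161, 38)
at [0.5459 0.1446 0.0397] yaw -0.108 -> tx 0.030 ty -0.009 tz 0.053 rz -0.000
at [0.5459 0.1446 0.0397] yaw -0.108 -> tx 0.098 ty -0.009 tz 0.053 rz -0.000
```

Emit:
carry_out(
  increments=[
    {"grip": 1, "tx": 0.04, "ty": -0.009, "tz": 0.053, "rx": 0, "ry": 0, "rz": 0},
    {"grip": 1, "tx": 0.075, "ty": -0.009, "tz": 0.053, "rx": 0, "ry": 0, "rz": 0},
    {"grip": 1, "tx": 0.092, "ty": -0.009, "tz": 0.053, "rx": 0, "ry": 0, "rz": 0},
    {"grip": 1, "tx": 0.1, "ty": -0.009, "tz": 0.053, "rx": 0, "ry": 0, "rz": 0},
    {"grip": 1, "tx": 0.105, "ty": -0.009, "tz": 0.053, "rx": 0, "ry": 0, "rz": 0},
  ],
  squeeze=6,
)

```text
clock: 21.42
tool_pos: [0.5982, 0.143, 0.0124]
eef_rot: [0.999, -0.054, 0.0, -0.0]
ft_force: [-0.0, -0.2, -0.2]
gripper_width: 0.611
grasp_force: 6.0
```

Emit:
carry_out(
  increments=[
    {"grip": 0.2, "tx": 0, "ty": 0, "tz": 0, "rx": 0, "ry": 0, "rz": 0},
    {"grip": 0.2, "tx": 0, "ty": 0, "tz": 0, "rx": 0, "ry": 0, "rz": 0},
    {"grip": 0.2, "tx": 0, "ty": 0, "tz": -0.1, "rx": 0, "ry": 0, "rz": 0},
    {"grip": 0.0, "tx": 0, "ty": 0, "tz": -0.22, "rx": 0, "ry": 0, "rz": 0},
    {"grip": 0.0, "tx": -0.04, "ty": 0, "tz": -0.34, "rx": 0, "ry": 0, "rz": 0},
  ],
)

```text
clock: 22.05
tool_pos: [0.5782, 0.1449, 0.1829]
eef_rot: [0.999, -0.054, -0.0, 0.0]
ft_force: [1.6, -0.7, 1.1]
gripper_width: 0.975
grasp_force: 0.0
```

Run:
```python
from h import *
[cam('wrist') for _ in range(3)]
v=cam('wrist');cv2.imwrite('pics/w11.png',v['im'][:,:,::-1])
check(v,'pink')
to(.5,-.14,.22,0);to(.42,-.33,.22,0)
```

```text
pink [ 248  135   83   65 4214] [289. 165.] (array([0.6031, 0.1425]), array([55.2, 69.8]), -0.1075)
at [0.5789 0.1454 0.1837] yaw -0.108 -> tx -0.095 ty 0.584 tz -0.073 rz -0.103
at [0.5789 0.1454 0.1837] yaw -0.108 -> tx -0.214 ty 0.979 tz -0.073 rz -0.103
```

```bash
cat >> h.py <<'E'
def gap(v,col,c=(288,165)):
    "length (mm) from far stop edge (z=.032) to the blank's near edge (z=.025) at 3 columns, ideal 56"
    M=cv2.morphologyEx(mask(v,col),cv2.MORPH_CLOSE,np.ones((5,5)))
    out=[]
    for u in range(c[0]-20,c[0]+21,10):
        r=np.flatnonzero(M[:,u]);r=r[(r>c[1]-60)&(r<c[1]+60)]
        out.append(np.linalg.norm(ray(v,(u,r[0]-.5),.032)[:2]-ray(v,(u,r[-1]+.5),.025)[:2])*1000)
    print(col,'len',np.round(out,1))
E
python3 - <<'E'
from h import *
v=cam('wrist');gap(v,'pink')
im=cv2.imread('pics/w10.png')[:,:,::-1];w=dict(v,im=im,hsv=cv2.cvtColor(np.ascontiguousarray(im),cv2.COLOR_RGB2HSV))
gap(w,'blue',(287,165))
g=v['im'][125:215,240:340,::-1];g2=w['im'][125:215,240:340,::-1]
cv2.imwrite('pics/c12.png',cv2.resize(np.hstack([g,g2]),None,fx=4,fy=4,interpolation=cv2.INTER_CUBIC))
E
```

```text
pink len [56.7 56.7 56.7 56.7 56.7]
blue len [55.1 55.1 55.  55.  55.1]
```

View pics/c12.png

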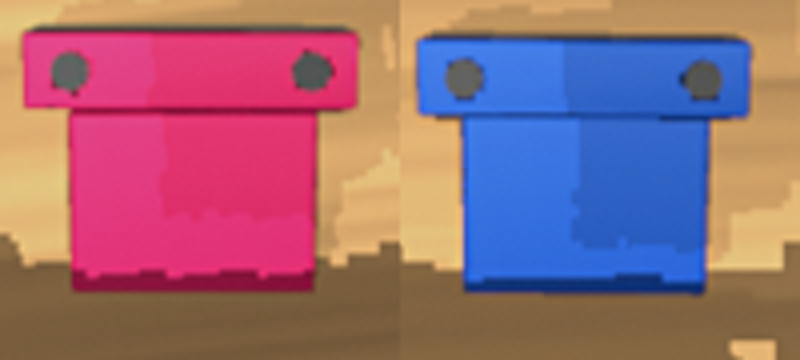

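Both blanks show only a thin seam at the stop, and both are parallel. Pushing the rules home will close any remainder. Next is the pink rule.

Emit:
carry_out(
  increments=[
    {"grip": 0, "tx": -0.09, "ty": 0.43, "tz": 0, "rx": 0, "ry": 0, "rz": 0},
    {"grip": 0, "tx": -0.09, "ty": 0.43, "tz": 0, "rx": 0, "ry": 0, "rz": 0},
    {"grip": 0, "tx": -0.09, "ty": 0.43, "tz": 0, "rx": 0, "ry": 0, "rz": 0},
    {"grip": 0, "tx": -0.09, "ty": 0.43, "tz": 0, "rx": 0, "ry": 0, "rz": 0},
    {"grip": 0, "tx": -0.09, "ty": 0.43, "tz": 0, "rx": 0, "ry": 0, "rz": 0},
  ],
)

```text
clock: 22.92
tool_pos: [0.5092, -0.0656, 0.179]
eef_rot: [0.998, -0.056, -0.002, -0.0]
ft_force: [0.2, 0.4, -1.5]
gripper_width: 1.0
grasp_force: 0.0
```

Emit:
carry_out(
  increments=[
    {"grip": 0, "tx": -0.097, "ty": 0.425, "tz": 0.05, "rx": 0, "ry": 0, "rz": -0.16},
    {"grip": 0, "tx": -0.097, "ty": 0.425, "tz": 0.05, "rx": 0, "ry": 0, "rz": -0.16},
    {"grip": 0, "tx": -0.097, "ty": 0.425, "tz": 0.05, "rx": 0, "ry": 0, "rz": -0.16},
    {"grip": 0, "tx": -0.097, "ty": 0.425, "tz": 0.05, "rx": 0, "ry": 0, "rz": -0.16},
    {"grip": 0, "tx": -0.097, "ty": 0.425, "tz": 0.05, "rx": 0, "ry": 0, "rz": -0.16},
  ],
)

```text
clock: 23.55
tool_pos: [0.4385, -0.2703, 0.154]
eef_rot: [1.0, 0.028, -0.001, -0.001]
ft_force: [0.2, 0.6, -0.8]
gripper_width: 1.002
grasp_force: 0.0
```

Run:
```python
from h import *
[cam('wrist') for _ in range(4)]
v=cam('wrist','w13')
r=rect(v,blobat(v,'pink',(287,190)),.034);print(r)
to(*r[0],.012,r[2])
for col in('green','blue'):
    for t in blobs(v,col,.034,60): print(col,t[0].round(),t[1],t[2].round(3))
```

```text
(array([ 0.4426, -0.27  ]), array([16.2, 31.1]), 0.1262)
at [ 0.4401 -0.2683  0.1562] yaw 0.062 -> tx 0.005 ty 0.004 tz 0.288 rz -0.062
green [355.  49.] 817 [ 0.555 -0.309]
blue [159.   2.] 197 [ 0.576 -0.171]
blue [455. 167.] 773 [ 0.476 -0.394]
```

Emit:
carry_out(
  increments=[
    {"grip": 0.35, "tx": 0.005, "ty": 0.004, "tz": 0.1, "rx": 0, "ry": 0, "rz": -0.062},
    {"grip": 0.35, "tx": 0.005, "ty": 0.004, "tz": 0.2, "rx": 0, "ry": 0, "rz": -0.062},
    {"grip": 0.35, "tx": 0.005, "ty": 0.004, "tz": 0.286, "rx": 0, "ry": 0, "rz": -0.062},
    {"grip": 0.35, "tx": 0.005, "ty": 0.004, "tz": 0.286, "rx": 0, "ry": 0, "rz": -0.062},
    {"grip": 0.35, "tx": 0.005, "ty": 0.004, "tz": 0.286, "rx": 0, "ry": 0, "rz": -0.062},
  ],
  squeeze=12,
)

```text
clock: 24.42
tool_pos: [0.4424, -0.2707, 0.0136]
eef_rot: [0.998, 0.063, 0.0, -0.0]
ft_force: [-0.1, -0.4, 0.0]
gripper_width: 0.652
grasp_force: 0.0
```

Emit:
carry_out(
  increments=[
    {"grip": 1, "tx": 0, "ty": 0, "tz": 0, "rx": 0, "ry": 0, "rz": 0},
    {"grip": 1, "tx": 0, "ty": 0, "tz": 0, "rx": 0, "ry": 0, "rz": 0},
    {"grip": 1, "tx": 0, "ty": 0, "tz": 0, "rx": 0, "ry": 0, "rz": 0},
    {"grip": 1, "tx": 0, "ty": 0, "tz": 0, "rx": 0, "ry": 0, "rz": 0},
    {"grip": 1, "tx": 0, "ty": 0, "tz": 0, "rx": 0, "ry": 0, "rz": 0},
  ],
)

```text
clock: 25.05
tool_pos: [0.442, -0.2715, 0.0136]
eef_rot: [0.998, 0.062, 0.0, -0.0]
ft_force: [0.2, 2.4, 2.4]
gripper_width: 0.363
grasp_force: 12.0
```

Run:
```python
from h import *
g=np.array([.6228,.1408]);u=np.array([np.cos(-.1075),np.sin(-.1075)])
p=g-.082*u;print(p,g-.066*u);to(*p,.12,-.1075)
```

```text
[0.54127335 0.14959803] [0.55718099 0.14788134]
at [ 0.442  -0.2715  0.0136] yaw 0.124 -> tx 0.301 ty -0.811 tz -0.213 rz 0.221
```

Emit:
carry_out(
  increments=[
    {"grip": 1, "tx": 0, "ty": 0, "tz": -0.1, "rx": 0, "ry": 0, "rz": 0},
    {"grip": 1, "tx": 0.03, "ty": -0.03, "tz": -0.2, "rx": 0, "ry": 0, "rz": 0},
    {"grip": 1, "tx": 0.07, "ty": -0.12, "tz": -0.24, "rx": 0, "ry": 0, "rz": 0},
    {"grip": 1, "tx": 0.12, "ty": -0.23, "tz": -0.24, "rx": 0, "ry": 0, "rz": 0},
    {"grip": 1, "tx": 0.18, "ty": -0.33, "tz": -0.24, "rx": 0, "ry": 0, "rz": 0},
  ],
)

```text
clock: 25.68
tool_pos: [0.511, -0.0955, 0.1336]
eef_rot: [0.998, 0.062, 0.0, 0.0]
ft_force: [0.0, -0.2, -1.2]
gripper_width: 0.365
grasp_force: 12.0
```

Emit:
carry_out(
  increments=[
    {"grip": 1, "tx": 0.03, "ty": -0.1, "tz": 0, "rx": 0, "ry": 0, "rz": 0.04},
    {"grip": 1, "tx": 0.06, "ty": -0.2, "tz": 0, "rx": 0, "ry": 0, "rz": 0.1},
    {"grip": 1, "tx": 0.09, "ty": -0.3, "tz": 0, "rx": 0, "ry": 0, "rz": 0.16},
    {"grip": 1, "tx": 0.11, "ty": -0.4, "tz": 0, "rx": 0, "ry": 0, "rz": 0.221},
    {"grip": 1, "tx": 0.12, "ty": -0.481, "tz": 0.05, "rx": 0, "ry": 0, "rz": 0.221},
  ],
)

```text
clock: 26.3
tool_pos: [0.5417, 0.1514, 0.1099]
eef_rot: [0.999, -0.054, 0.002, -0.0]
ft_force: [0.4, 0.0, -0.4]
gripper_width: 0.365
grasp_force: 12.0
```

Run:
```python
from h import *
[cam('wrist') for _ in range(2)]
v=cam('wrist');gap(v,'pink',(287,115)) if 0 else None
cv2.imwrite('pics/w14.png',v['im'][:,:,::-1])
M=mask(v,'pink');n,l,st,ce=cv2.connectedComponentsWithStats(M);print(st[1:][st[1:,4]>200])
g=np.array([.6228,.1408]);u=np.array([np.cos(-.1075),np.sin(-.1075)])
to(*(g-.082*u),.0145,-.1075);to(*(g-.066*u),.0145,-.1075)
```

```text
[[ 235   69  117   29 2961]
 [ 251   99   86   65 5331]
 [ 250  254   77   45 3327]]
at [0.5391 0.1505 0.1059] yaw -0.104 -> tx 0.004 ty 0.001 tz 0.183 rz 0.003
at [0.5391 0.1505 0.1059] yaw -0.104 -> tx 0.036 ty 0.002 tz 0.183 rz 0.003
```

View pics/w14.png

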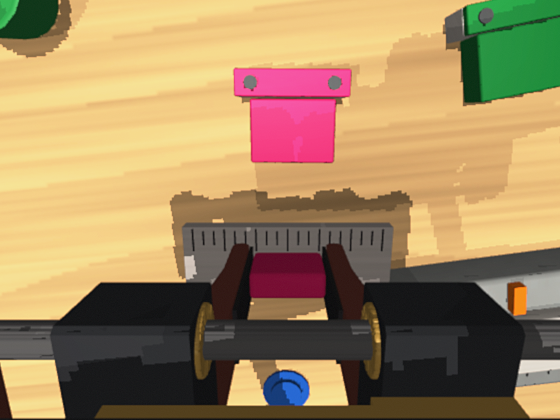

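The view shows the rule held level and parallel in front of the pink blank at (292,130). I'll lower it and push.

Emit:
carry_out(
  increments=[
    {"grip": 1, "tx": -0.004, "ty": 0.002, "tz": 0.08, "rx": 0, "ry": 0, "rz": 0.003},
    {"grip": 1, "tx": -0.004, "ty": 0.002, "tz": 0.15, "rx": 0, "ry": 0, "rz": 0.003},
    {"grip": 1, "tx": -0.004, "ty": 0.002, "tz": 0.184, "rx": 0, "ry": 0, "rz": 0.003},
    {"grip": 1, "tx": -0.004, "ty": 0.002, "tz": 0.184, "rx": 0, "ry": 0, "rz": 0.003},
    {"grip": 1, "tx": -0.004, "ty": 0.002, "tz": 0.184, "rx": 0, "ry": 0, "rz": 0.003},
  ],
  squeeze=12,
)

```text
clock: 27.08
tool_pos: [0.5395, 0.1483, 0.0182]
eef_rot: [0.998, -0.055, 0.001, -0.0]
ft_force: [0.0, -0.8, -1.3]
gripper_width: 0.366
grasp_force: 12.0
```

Emit:
carry_out(
  increments=[
    {"grip": 1, "tx": 0.015, "ty": 0, "tz": 0, "rx": 0, "ry": 0, "rz": 0},
    {"grip": 1, "tx": 0.03, "ty": 0, "tz": 0, "rx": 0, "ry": 0, "rz": 0},
    {"grip": 1, "tx": 0.04, "ty": 0, "tz": 0, "rx": 0, "ry": 0, "rz": 0},
    {"grip": 1, "tx": 0.044, "ty": 0, "tz": 0, "rx": 0, "ry": 0, "rz": 0},
    {"grip": 1, "tx": 0.047, "ty": 0, "tz": 0, "rx": 0, "ry": 0, "rz": 0},
  ],
)

```text
clock: 27.7
tool_pos: [0.559, 0.1464, 0.0163]
eef_rot: [0.998, -0.055, -0.004, 0.0]
ft_force: [-12.9, 0.3, 6.9]
gripper_width: 0.358
grasp_force: 12.0
```

Run:
```python
from h import *
print(observe()['ft_force'])
g=np.array([.6228,.1408]);u=np.array([np.cos(-.1075),np.sin(-.1075)])
to(*(g-.066*u),.0136,-.1075)
```

```text
[-12.93240057   0.27771267   6.90023736]
at [0.559  0.1464 0.0163] yaw -0.11 -> tx -0.004 ty -0.003 tz 0.005 rz -0.002
```

Emit:
carry_out(
  increments=[
    {"grip": 1, "tx": -0.003, "ty": 0, "tz": 0.004, "rx": 0, "ry": 0, "rz": 0},
    {"grip": 1, "tx": -0.003, "ty": 0, "tz": 0.006, "rx": 0, "ry": 0, "rz": 0},
    {"grip": 0.5, "tx": -0.003, "ty": 0, "tz": 0.006, "rx": 0, "ry": 0, "rz": 0},
    {"grip": 0.4, "tx": -0.003, "ty": 0, "tz": 0.006, "rx": 0, "ry": 0, "rz": 0},
    {"grip": 0.4, "tx": -0.003, "ty": 0, "tz": 0, "rx": 0, "ry": 0, "rz": 0},
  ],
)

```text
clock: 28.32
tool_pos: [0.5604, 0.146, 0.0164]
eef_rot: [0.998, -0.055, 0.0, 0.0]
ft_force: [-0.7, -0.5, 0.1]
gripper_width: 0.599
grasp_force: 0.0
```

Emit:
carry_out(
  increments=[
    {"grip": 0.4, "tx": 0, "ty": 0, "tz": -0.05, "rx": 0, "ry": 0, "rz": 0},
    {"grip": 0.4, "tx": 0, "ty": 0, "tz": -0.12, "rx": 0, "ry": 0, "rz": 0},
    {"grip": 0.2, "tx": 0.02, "ty": 0, "tz": -0.24, "rx": 0, "ry": 0, "rz": 0},
    {"grip": 0.0, "tx": 0.04, "ty": 0, "tz": -0.34, "rx": 0, "ry": 0, "rz": 0},
    {"grip": 0.0, "tx": 0.04, "ty": 0, "tz": -0.34, "rx": 0, "ry": 0, "rz": 0},
  ],
)

```text
clock: 28.95
tool_pos: [0.5827, 0.1441, 0.1927]
eef_rot: [0.998, -0.055, 0.005, -0.001]
ft_force: [-0.0, 0.2, 0.1]
gripper_width: 0.898
grasp_force: 0.0
```

```bash
cat >> h.py <<'E'
def station(v,col,c,side=150):
    "coloured runs along columns through the station (image rows) and world x/y lengths: stop top, blank top, handle"
    M=mask(v,col)
    n,l,st,ce=cv2.connectedComponentsWithStats(M)
    for i in range(1,n):
        if st[i,4]>300: print('  blob',st[i],ce[i].round(1))
E
python3 - <<'E'
from h import *
[cam('wrist') for _ in range(2)]
v=cam('wrist');cv2.imwrite('pics/w15.png',v['im'][:,:,::-1])
station(v,'pink',0)
gap(v,'pink',(288,150))
# white bar outline at z=.008
w=cv2.inRange(v['hsv'],(0,0,120),(179,45,255));n,l,st,ce=cv2.connectedComponentsWithStats(cv2.morphologyEx(w,cv2.MORPH_OPEN,np.ones((3,3))))
for i in range(1,n):
    if st[i,4]>600: print('white',st[i],rect(v,(l==i).astype(np.uint8)*255,.008))
to(.555,-.31,.17,0)
E
```

```text
blob [ 245  135   83   63 4116] [286.7 164.5]
  blob [271 208  35  19 653] [288.  217.1]
pink len [55.5 66.5 66.5 66.5 55.5]
white [235 195  35  35 831] (array([0.5609, 0.18  ]), array([32.3, 33.6]), 1.4478)
white [ 455  270   98   34 1024] (array([ 0.4565, -0.0594]), array([26.3, 95.5]), 0.0333)
at [0.5797 0.1438 0.185 ] yaw -0.11 -> tx 0.051 ty 0.908 tz 0.030 rz -0.105
```

View pics/w15.png

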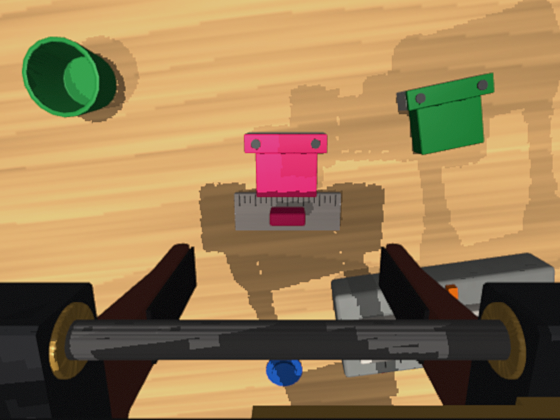

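The view shows the pink rule flush and centred on its blank at (288,212), with the blank flush on its stop. Next is the green rule.

Emit:
carry_out(
  increments=[
    {"grip": 0, "tx": 0.025, "ty": 0.454, "tz": 0, "rx": 0, "ry": 0, "rz": 0},
    {"grip": 0, "tx": 0.025, "ty": 0.454, "tz": 0, "rx": 0, "ry": 0, "rz": 0},
    {"grip": 0, "tx": 0.025, "ty": 0.454, "tz": 0, "rx": 0, "ry": 0, "rz": 0},
    {"grip": 0, "tx": 0.025, "ty": 0.454, "tz": 0, "rx": 0, "ry": 0, "rz": 0},
    {"grip": 0, "tx": 0.025, "ty": 0.454, "tz": 0, "rx": 0, "ry": 0, "rz": 0},
  ],
)

```text
clock: 29.72
tool_pos: [0.5662, -0.0855, 0.1837]
eef_rot: [0.998, -0.057, -0.002, -0.0]
ft_force: [0.7, -0.4, -0.4]
gripper_width: 1.001
grasp_force: 0.0
```

Emit:
carry_out(
  increments=[
    {"grip": 0, "tx": 0.025, "ty": 0.454, "tz": 0.06, "rx": 0, "ry": 0, "rz": -0.045},
    {"grip": 0, "tx": 0.025, "ty": 0.454, "tz": 0.06, "rx": 0, "ry": 0, "rz": -0.045},
    {"grip": 0, "tx": 0.025, "ty": 0.454, "tz": 0.06, "rx": 0, "ry": 0, "rz": -0.045},
    {"grip": 0, "tx": 0.025, "ty": 0.454, "tz": 0.06, "rx": 0, "ry": 0, "rz": -0.045},
    {"grip": 0, "tx": 0.025, "ty": 0.454, "tz": 0.06, "rx": 0, "ry": 0, "rz": -0.045},
  ],
)

```text
clock: 30.35
tool_pos: [0.5539, -0.311, 0.1531]
eef_rot: [0.999, -0.033, -0.002, -0.001]
ft_force: [-0.3, -0.4, -0.5]
gripper_width: 0.998
grasp_force: 0.0
```

Run:
```python
from h import *
[cam('wrist') for _ in range(4)]
v=cam('wrist')
M=blobat(v,'green',(287,190));print(cv2.boundingRect(M));r=rect(v,M,.034);print(r)
to(*r[0],.0135,r[2])
w=cv2.inRange(v['hsv'],(0,0,120),(179,45,255));n,l,st,ce=cv2.connectedComponentsWithStats(cv2.morphologyEx(w,cv2.MORPH_CLOSE,np.ones((5,5))))
for i in range(1,n):
    if st[i,4]>1500: print('white',st[i],rect(v,(l==i).astype(np.uint8)*255,.008))
```

```text
(271, 190, 40, 20)
(array([ 0.5576, -0.3103]), array([15.3, 30.6]), -0.061)
at [ 0.5556 -0.3082  0.1565] yaw -0.061 -> tx 0.004 ty 0.004 tz 0.286 rz 0.000
white [ 231  172  118   42 2963] (array([ 0.5565, -0.3094]), array([35.5, 99.3]), -0.0816)
```

Emit:
carry_out(
  increments=[
    {"grip": 0.35, "tx": 0.003, "ty": 0.003, "tz": 0.1, "rx": 0, "ry": 0, "rz": 0.013},
    {"grip": 0.35, "tx": 0.003, "ty": 0.003, "tz": 0.2, "rx": 0, "ry": 0, "rz": 0.013},
    {"grip": 0.35, "tx": 0.003, "ty": 0.003, "tz": 0.286, "rx": 0, "ry": 0, "rz": 0.013},
    {"grip": 0.35, "tx": 0.003, "ty": 0.003, "tz": 0.286, "rx": 0, "ry": 0, "rz": 0.013},
    {"grip": 0.35, "tx": 0.003, "ty": 0.003, "tz": 0.286, "rx": 0, "ry": 0, "rz": 0.013},
  ],
)

```text
clock: 31.22
tool_pos: [0.5569, -0.3105, 0.0139]
eef_rot: [0.999, -0.038, 0.0, 0.0]
ft_force: [-0.7, 0.3, -0.5]
gripper_width: 0.65
grasp_force: 0.0
```

Emit:
carry_out(
  increments=[
    {"grip": 1, "tx": 0, "ty": 0, "tz": 0, "rx": 0, "ry": 0, "rz": 0},
    {"grip": 1, "tx": 0, "ty": 0, "tz": 0, "rx": 0, "ry": 0, "rz": 0},
    {"grip": 1, "tx": 0, "ty": 0, "tz": 0, "rx": 0, "ry": 0, "rz": 0},
    {"grip": 1, "tx": 0, "ty": 0, "tz": 0, "rx": 0, "ry": 0, "rz": 0},
    {"grip": 1, "tx": 0, "ty": 0, "tz": 0, "rx": 0, "ry": 0, "rz": 0},
  ],
)

```text
clock: 31.85
tool_pos: [0.5565, -0.3114, 0.0136]
eef_rot: [0.999, -0.038, 0.0, -0.0]
ft_force: [-0.4, 2.1, 3.5]
gripper_width: 0.365
grasp_force: 12.0
```

Run:
```python
from h import *
g=np.array([.6496,.0031]);u=np.array([np.cos(.0964),np.sin(.0964)])
p=g-.084*u;print(p,g-.066*u);to(*p,.12,.0964)
```

```text
[ 0.56599    -0.00498506] [ 0.58390643 -0.00325255]
at [ 0.5565 -0.3114  0.0136] yaw -0.077 -> tx -0.028 ty -0.613 tz -0.213 rz -0.165
```

Emit:
carry_out(
  increments=[
    {"grip": 1, "tx": 0, "ty": 0, "tz": -0.1, "rx": 0, "ry": 0, "rz": 0},
    {"grip": 1, "tx": -0.01, "ty": -0.05, "tz": -0.19, "rx": 0, "ry": 0, "rz": 0},
    {"grip": 1, "tx": -0.02, "ty": -0.16, "tz": -0.19, "rx": 0, "ry": 0, "rz": -0.05},
    {"grip": 1, "tx": -0.03, "ty": -0.27, "tz": -0.19, "rx": 0, "ry": 0, "rz": -0.11},
    {"grip": 1, "tx": -0.03, "ty": -0.38, "tz": -0.19, "rx": 0, "ry": 0, "rz": -0.165},
  ],
)

```text
clock: 32.48
tool_pos: [0.5556, -0.1199, 0.108]
eef_rot: [0.999, 0.048, -0.0, 0.0]
ft_force: [1.2, 0.4, -2.0]
gripper_width: 0.365
grasp_force: 12.0
```

Run:
```python
from h import *
to(.566,-.005,.05,.0964)
```

```text
at [ 0.5556 -0.1199  0.108 ] yaw 0.097 -> tx 0.043 ty -0.227 tz 0.116 rz 0.001
```

Emit:
carry_out(
  increments=[
    {"grip": 1, "tx": 0.02, "ty": -0.11, "tz": 0, "rx": 0, "ry": 0, "rz": 0},
    {"grip": 1, "tx": 0.042, "ty": -0.227, "tz": 0, "rx": 0, "ry": 0, "rz": 0},
    {"grip": 1, "tx": 0.042, "ty": -0.227, "tz": 0.08, "rx": 0, "ry": 0, "rz": 0},
    {"grip": 1, "tx": 0.042, "ty": -0.227, "tz": 0.15, "rx": 0, "ry": 0, "rz": 0},
    {"grip": 1, "tx": 0.042, "ty": -0.227, "tz": 0.15, "rx": 0, "ry": 0, "rz": 0},
  ],
)

```text
clock: 33.1
tool_pos: [0.5634, -0.0059, 0.0294]
eef_rot: [0.999, 0.048, -0.004, -0.0]
ft_force: [-0.1, 0.1, -0.7]
gripper_width: 0.361
grasp_force: 12.0
```

Run:
```python
from h import *
[cam('wrist') for _ in range(3)]
v=cam('wrist');M=mask(v,'green');n,l,st,ce=cv2.connectedComponentsWithStats(M);print(st[1:][st[1:,4]>200])
g=np.array([.6496,.0031]);u=np.array([np.cos(.0964),np.sin(.0964)])
to(*(g-.082*u),.0142,.0964);to(*(g-.066*u),.0142,.0964)
```

```text
[[  201    58   167   128 16141]
 [  250   254    77    44  3211]]
at [ 0.5673 -0.0065  0.0356] yaw 0.095 -> tx 0.002 ty -0.003 tz 0.043 rz -0.001
at [ 0.5673 -0.0065  0.0356] yaw 0.095 -> tx 0.034 ty -0.003 tz 0.043 rz -0.001
```

Emit:
carry_out(
  increments=[
    {"grip": 1, "tx": -0.002, "ty": -0.003, "tz": 0.046, "rx": 0, "ry": 0, "rz": 0},
    {"grip": 1, "tx": 0.004, "ty": -0.003, "tz": 0.046, "rx": 0, "ry": 0, "rz": 0},
    {"grip": 1, "tx": 0.02, "ty": -0.003, "tz": 0.046, "rx": 0, "ry": 0, "rz": 0},
    {"grip": 1, "tx": 0.034, "ty": -0.003, "tz": 0.046, "rx": 0, "ry": 0, "rz": 0},
    {"grip": 1, "tx": 0.04, "ty": -0.003, "tz": 0.046, "rx": 0, "ry": 0, "rz": 0},
  ],
)

```text
clock: 33.92
tool_pos: [0.5844, -0.0029, 0.0112]
eef_rot: [0.999, 0.048, -0.003, 0.0]
ft_force: [-15.2, -1.2, 11.4]
gripper_width: 0.363
grasp_force: 12.0
```

Emit:
carry_out(
  increments=[
    {"grip": 1, "tx": 0.003, "ty": 0, "tz": 0, "rx": 0, "ry": 0, "rz": 0},
    {"grip": 1, "tx": 0.003, "ty": 0, "tz": 0, "rx": 0, "ry": 0, "rz": 0},
    {"grip": 1, "tx": 0.003, "ty": 0, "tz": 0, "rx": 0, "ry": 0, "rz": 0},
    {"grip": 1, "tx": 0.003, "ty": 0, "tz": 0, "rx": 0, "ry": 0, "rz": 0},
    {"grip": 1, "tx": 0.003, "ty": 0, "tz": 0, "rx": 0, "ry": 0, "rz": 0},
  ],
)

```text
clock: 34.55
tool_pos: [0.5848, -0.0028, 0.0112]
eef_rot: [0.999, 0.048, -0.003, 0.0]
ft_force: [-14.2, -1.5, 9.9]
gripper_width: 0.367
grasp_force: 12.0
```

Run:
```python
from h import *
g=np.array([.6496,.0031]);u=np.array([np.cos(.0964),np.sin(.0964)])
to(*(g-.066*u),.0136,.0964)
```

```text
at [ 0.5848 -0.0028  0.0112] yaw 0.096 -> tx -0.002 ty 0.001 tz -0.005 rz -0.001
```

Pressed home with 14 N. I'll ease off, release and lift.

Emit:
carry_out(
  increments=[
    {"grip": 1, "tx": -0.005, "ty": 0, "tz": -0.003, "rx": 0, "ry": 0, "rz": 0},
    {"grip": 1, "tx": -0.005, "ty": 0, "tz": -0.003, "rx": 0, "ry": 0, "rz": 0},
    {"grip": 0.5, "tx": -0.005, "ty": 0, "tz": -0.003, "rx": 0, "ry": 0, "rz": 0},
    {"grip": 0.4, "tx": -0.005, "ty": 0, "tz": -0.003, "rx": 0, "ry": 0, "rz": 0},
    {"grip": 0.4, "tx": -0.005, "ty": 0, "tz": -0.003, "rx": 0, "ry": 0, "rz": 0},
  ],
)

```text
clock: 35.17
tool_pos: [0.5852, -0.0027, 0.012]
eef_rot: [0.999, 0.048, 0.0, 0.0]
ft_force: [-1.0, -0.1, -0.7]
gripper_width: 0.599
grasp_force: 0.0
```

Emit:
carry_out(
  increments=[
    {"grip": 0.4, "tx": 0, "ty": 0, "tz": -0.05, "rx": 0, "ry": 0, "rz": 0},
    {"grip": 0.4, "tx": 0, "ty": 0, "tz": -0.12, "rx": 0, "ry": 0, "rz": 0},
    {"grip": 0.2, "tx": 0.02, "ty": 0, "tz": -0.24, "rx": 0, "ry": 0, "rz": 0},
    {"grip": 0.0, "tx": 0.04, "ty": 0, "tz": -0.34, "rx": 0, "ry": 0, "rz": 0},
    {"grip": 0.0, "tx": 0.04, "ty": 0, "tz": -0.34, "rx": 0, "ry": 0, "rz": 0},
  ],
)

```text
clock: 35.8
tool_pos: [0.6073, -0.0009, 0.188]
eef_rot: [0.999, 0.048, 0.005, 0.0]
ft_force: [0.3, -0.3, -0.2]
gripper_width: 0.9
grasp_force: 0.0
```

```bash
cat >> h.py <<'E'
def bar(v):
    "grey/white bars on the bench: rect at z=.008"
    w=cv2.morphologyEx(cv2.inRange(v['hsv'],(0,0,60),(179,60,255)),cv2.MORPH_CLOSE,np.ones((3,3)))
    n,l,st,ce=cv2.connectedComponentsWithStats(cv2.morphologyEx(w,cv2.MORPH_OPEN,np.ones((3,3))))
    for i in range(1,n):
        if st[i,4]>1000: print('bar',st[i],rect(v,(l==i).astype(np.uint8)*255,.008))
E
python3 - <<'E'
from h import *
[cam('wrist') for _ in range(2)]
v=cam('wrist');cv2.imwrite('pics/w16.png',v['im'][:,:,::-1])
station(v,'green',0);gap(v,'green',(287,150));bar(v)
im=cv2.imread('pics/w15.png')[:,:,::-1];print('pink ref');bar(dict(v,hsv=cv2.cvtColor(np.ascontiguousarray(im),cv2.COLOR_RGB2HSV)))
to(.475,-.394,.17,-.4)
E
```

```text
blob [ 247  133   84   64 4175] [288.9 162.8]
  blob [271 207  35  19 621] [288.  216.5]
green len [55.4 67.2 67.2 67.2 55.4]
bar [ 234  191  108   39 3121] (array([ 0.585 , -0.0024]), array([36.6, 99.6]), 0.0959)
bar [  73  195  110   55 2648] (array([0.5586, 0.1461]), array([ 37.3, 100.8]), -0.1096)
bar [  66  326  162   24 3014] (array([0.4367, 0.1285]), array([ 26.8, 166.7]), 0.0958)
bar [ 345  332  166   28 3942] (array([ 0.455 , -0.1606]), array([ 31.9, 172. ]), 0.0958)
bar [ 156  359  208   47 6940] (array([0.3937, 0.0095]), array([ 57.6, 219.1]), 0.0958)
pink ref
bar [ 234  192  107   38 2939] (array([ 0.5845, -0.0023]), array([35.7, 98.3]), 0.0959)
bar [ 437  264  117   52 1983] (array([ 0.5217, -0.2147]), array([ 48.5, 113.3]), 0.2077)
bar [ 335  289   60   31 1494] (array([ 0.4958, -0.089 ]), array([33.2, 60.5]), 0.0959)
bar [  69  326  151   34 2853] (array([0.4304, 0.131 ]), array([ 38.8, 154.7]), 0.0958)
bar [ 357  332   92   26 1729] (array([ 0.4537, -0.1346]), array([29.5, 95.6]), 0.0958)
bar [ 342  359   81   18 1021] (array([ 0.4276, -0.1174]), array([20.9, 83.1]), 0.2011)
at [ 0.6042 -0.0008  0.1803] yaw 0.096 -> tx -0.333 ty 0.758 tz 0.021 rz 0.474
```

Emit:
carry_out(
  increments=[
    {"grip": 0, "tx": -0.1, "ty": 0.42, "tz": 0, "rx": 0, "ry": 0, "rz": 0},
    {"grip": 0, "tx": -0.1, "ty": 0.42, "tz": 0, "rx": 0, "ry": 0, "rz": 0},
    {"grip": 0, "tx": -0.1, "ty": 0.42, "tz": 0, "rx": 0, "ry": 0, "rz": 0},
    {"grip": 0, "tx": -0.1, "ty": 0.42, "tz": 0, "rx": 0, "ry": 0, "rz": 0},
    {"grip": 0, "tx": -0.1, "ty": 0.42, "tz": 0, "rx": 0, "ry": 0, "rz": 0},
  ],
)

```text
clock: 36.58
tool_pos: [0.5735, -0.2164, 0.1789]
eef_rot: [0.999, 0.046, -0.002, -0.001]
ft_force: [-0.2, 0.8, 0.3]
gripper_width: 1.003
grasp_force: 0.0
```

Emit:
carry_out(
  increments=[
    {"grip": 0, "tx": -0.23, "ty": 0.338, "tz": 0.05, "rx": 0, "ry": 0, "rz": 0.435},
    {"grip": 0, "tx": -0.23, "ty": 0.338, "tz": 0.05, "rx": 0, "ry": 0, "rz": 0.435},
    {"grip": 0, "tx": -0.23, "ty": 0.338, "tz": 0.05, "rx": 0, "ry": 0, "rz": 0.435},
    {"grip": 0, "tx": -0.23, "ty": 0.338, "tz": 0.05, "rx": 0, "ry": 0, "rz": 0.435},
    {"grip": 0, "tx": -0.23, "ty": 0.338, "tz": 0.05, "rx": 0, "ry": 0, "rz": 0.435},
  ],
)

```text
clock: 37.2
tool_pos: [0.4766, -0.3933, 0.1555]
eef_rot: [0.984, -0.179, -0.001, -0.001]
ft_force: [-0.4, 0.0, 0.3]
gripper_width: 0.999
grasp_force: 0.0
```

Run:
```python
from h import *
[cam('wrist') for _ in range(4)]
v=cam('wrist')
M=blobat(v,'blue',(287,190));print(cv2.boundingRect(M));r=rect(v,M,.034);print(r)
bar(v)
to(*r[0],.0135,r[2])
```

```text
(277, 192, 40, 19)
(array([ 0.4764, -0.3991]), array([14.6, 30.8]), -0.3565)
bar [ 237  174  118   43 4067] (array([ 0.4755, -0.3981]), array([36.4, 99.7]), -0.3738)
bar [ 363  332  152   28 3324] (array([ 0.2897, -0.4756]), array([ 29.5, 145.2]), -0.3561)
at [ 0.478  -0.3923  0.1572] yaw -0.357 -> tx 0.002 ty 0.014 tz 0.287 rz -0.000
```

Emit:
carry_out(
  increments=[
    {"grip": 0.35, "tx": 0.001, "ty": 0.013, "tz": 0.1, "rx": 0, "ry": 0, "rz": 0.011},
    {"grip": 0.35, "tx": 0.001, "ty": 0.013, "tz": 0.2, "rx": 0, "ry": 0, "rz": 0.011},
    {"grip": 0.35, "tx": 0.001, "ty": 0.013, "tz": 0.286, "rx": 0, "ry": 0, "rz": 0.011},
    {"grip": 0.35, "tx": 0.001, "ty": 0.013, "tz": 0.286, "rx": 0, "ry": 0, "rz": 0.011},
    {"grip": 0.35, "tx": 0.001, "ty": 0.013, "tz": 0.286, "rx": 0, "ry": 0, "rz": 0.011},
  ],
)

```text
clock: 38.08
tool_pos: [0.4757, -0.3994, 0.0142]
eef_rot: [0.983, -0.184, 0.0, -0.0]
ft_force: [0.2, -0.6, 0.4]
gripper_width: 0.65
grasp_force: 0.0
```

Emit:
carry_out(
  increments=[
    {"grip": 1, "tx": 0, "ty": 0, "tz": 0, "rx": 0, "ry": 0, "rz": 0},
    {"grip": 1, "tx": 0, "ty": 0, "tz": 0, "rx": 0, "ry": 0, "rz": 0},
    {"grip": 1, "tx": 0, "ty": 0, "tz": 0, "rx": 0, "ry": 0, "rz": 0},
    {"grip": 1, "tx": 0, "ty": 0, "tz": 0, "rx": 0, "ry": 0, "rz": 0},
    {"grip": 1, "tx": 0, "ty": 0, "tz": 0, "rx": 0, "ry": 0, "rz": 0},
  ],
)

```text
clock: 38.7
tool_pos: [0.4752, -0.4, 0.0143]
eef_rot: [0.983, -0.184, 0.0, -0.0]
ft_force: [-0.1, 2.2, 3.6]
gripper_width: 0.363
grasp_force: 12.0
```

Run:
```python
from h import *
g=np.array([.6299,-.1498]);u=np.array([np.cos(-.0295),np.sin(-.0295)])
p=g-.084*u;print(p,g-.066*u);to(*p,.1,-.0295)
```

```text
[ 0.54593655 -0.14732236] [ 0.56392872 -0.14785328]
at [ 0.4752 -0.4     0.0143] yaw -0.371 -> tx -0.051 ty -0.522 tz -0.171 rz -0.326
```

Emit:
carry_out(
  increments=[
    {"grip": 1, "tx": 0, "ty": 0, "tz": -0.1, "rx": 0, "ry": 0, "rz": 0},
    {"grip": 1, "tx": -0.01, "ty": -0.08, "tz": -0.17, "rx": 0, "ry": 0, "rz": -0.08},
    {"grip": 1, "tx": -0.03, "ty": -0.19, "tz": -0.17, "rx": 0, "ry": 0, "rz": -0.17},
    {"grip": 1, "tx": -0.05, "ty": -0.3, "tz": -0.17, "rx": 0, "ry": 0, "rz": -0.25},
    {"grip": 1, "tx": -0.05, "ty": -0.4, "tz": -0.17, "rx": 0, "ry": 0, "rz": -0.326},
  ],
)

```text
clock: 39.33
tool_pos: [0.5239, -0.2032, 0.0985]
eef_rot: [1.0, -0.014, -0.0, 0.0]
ft_force: [1.0, -0.1, -1.0]
gripper_width: 0.365
grasp_force: 12.0
```

Run:
```python
from h import *
to(.5459,-.1473,.035,-.0295)
```

```text
at [ 0.5239 -0.2032  0.0985] yaw -0.027 -> tx 0.041 ty -0.113 tz 0.127 rz 0.002
```

Emit:
carry_out(
  increments=[
    {"grip": 1, "tx": 0.04, "ty": -0.112, "tz": 0, "rx": 0, "ry": 0, "rz": 0.002},
    {"grip": 1, "tx": 0.04, "ty": -0.112, "tz": 0.06, "rx": 0, "ry": 0, "rz": 0.002},
    {"grip": 1, "tx": 0.04, "ty": -0.112, "tz": 0.125, "rx": 0, "ry": 0, "rz": 0.002},
    {"grip": 1, "tx": 0.04, "ty": -0.112, "tz": 0.125, "rx": 0, "ry": 0, "rz": 0.002},
    {"grip": 1, "tx": 0.04, "ty": -0.112, "tz": 0.125, "rx": 0, "ry": 0, "rz": 0.002},
  ],
)

```text
clock: 39.95
tool_pos: [0.5462, -0.1498, 0.0374]
eef_rot: [1.0, -0.016, 0.0, 0.0]
ft_force: [-1.1, -0.6, -1.3]
gripper_width: 0.361
grasp_force: 12.0
```

Run:
```python
from h import *
g=np.array([.6299,-.1498]);u=np.array([np.cos(-.0295),np.sin(-.0295)])
to(*(g-.082*u),.0142,-.0295);to(*(g-.066*u),.0142,-.0295)
```

```text
at [ 0.5462 -0.1498  0.0374] yaw -0.032 -> tx 0.003 ty -0.005 tz 0.046 rz -0.003
at [ 0.5462 -0.1498  0.0374] yaw -0.032 -> tx 0.035 ty -0.005 tz 0.046 rz -0.003
```

Emit:
carry_out(
  increments=[
    {"grip": 1, "tx": -0.002, "ty": -0.005, "tz": 0.046, "rx": 0, "ry": 0, "rz": 0},
    {"grip": 1, "tx": 0.004, "ty": -0.005, "tz": 0.046, "rx": 0, "ry": 0, "rz": 0},
    {"grip": 1, "tx": 0.02, "ty": -0.005, "tz": 0.046, "rx": 0, "ry": 0, "rz": 0},
    {"grip": 1, "tx": 0.034, "ty": -0.005, "tz": 0.046, "rx": 0, "ry": 0, "rz": 0},
    {"grip": 1, "tx": 0.041, "ty": -0.005, "tz": 0.046, "rx": 0, "ry": 0, "rz": 0},
  ],
)

```text
clock: 40.58
tool_pos: [0.5654, -0.1476, 0.0137]
eef_rot: [1.0, -0.016, -0.002, -0.0]
ft_force: [-13.4, 0.7, 7.3]
gripper_width: 0.364
grasp_force: 12.0
```

Emit:
carry_out(
  increments=[
    {"grip": 1, "tx": 0.002, "ty": 0, "tz": 0, "rx": 0, "ry": 0, "rz": 0},
    {"grip": 1, "tx": 0.002, "ty": 0, "tz": 0, "rx": 0, "ry": 0, "rz": 0},
    {"grip": 1, "tx": 0.002, "ty": 0, "tz": 0, "rx": 0, "ry": 0, "rz": 0},
    {"grip": 1, "tx": 0.002, "ty": 0, "tz": 0, "rx": 0, "ry": 0, "rz": 0},
    {"grip": 1, "tx": 0.002, "ty": 0, "tz": 0, "rx": 0, "ry": 0, "rz": 0},
  ],
)

```text
clock: 41.2
tool_pos: [0.5654, -0.1476, 0.0136]
eef_rot: [1.0, -0.016, -0.003, -0.0]
ft_force: [-10.9, 0.3, 6.1]
gripper_width: 0.361
grasp_force: 12.0
```

Emit:
carry_out(
  increments=[
    {"grip": 1, "tx": -0.004, "ty": 0, "tz": 0, "rx": 0, "ry": 0, "rz": 0},
    {"grip": 1, "tx": -0.004, "ty": 0, "tz": 0, "rx": 0, "ry": 0, "rz": 0},
    {"grip": 0.5, "tx": -0.004, "ty": 0, "tz": 0, "rx": 0, "ry": 0, "rz": 0},
    {"grip": 0.4, "tx": -0.004, "ty": 0, "tz": 0, "rx": 0, "ry": 0, "rz": 0},
    {"grip": 0.4, "tx": -0.004, "ty": 0, "tz": 0, "rx": 0, "ry": 0, "rz": 0},
  ],
)

```text
clock: 41.82
tool_pos: [0.5658, -0.1475, 0.0135]
eef_rot: [1.0, -0.016, 0.0, 0.0]
ft_force: [0.9, -0.7, -0.4]
gripper_width: 0.596
grasp_force: 0.0
```

Emit:
carry_out(
  increments=[
    {"grip": 0.4, "tx": 0, "ty": 0, "tz": -0.05, "rx": 0, "ry": 0, "rz": 0},
    {"grip": 0.4, "tx": 0, "ty": 0, "tz": -0.12, "rx": 0, "ry": 0, "rz": 0},
    {"grip": 0.2, "tx": 0.02, "ty": 0, "tz": -0.24, "rx": 0, "ry": 0, "rz": 0},
    {"grip": 0.0, "tx": 0.04, "ty": 0, "tz": -0.34, "rx": 0, "ry": 0, "rz": 0},
    {"grip": 0.0, "tx": 0.04, "ty": 0, "tz": -0.34, "rx": 0, "ry": 0, "rz": 0},
  ],
)

```text
clock: 42.45
tool_pos: [0.5879, -0.1487, 0.1895]
eef_rot: [1.0, -0.016, 0.005, 0.001]
ft_force: [-0.3, -0.1, 0.3]
gripper_width: 0.901
grasp_force: 0.0
```

Run:
```python
from h import *
[cam('wrist') for _ in range(2)]
v=cam('wrist');cv2.imwrite('pics/w17.png',v['im'][:,:,::-1])
station(v,'blue',0);gap(v,'blue',(287,150));bar(v)
to(.5,0.0,.30,0.04);to(.45,0,.28,.04)
```

```text
blob [ 439   15   47   50 1816] [462.3  39.2]
  blob [ 247  133   84   64 4185] [288.7 162.9]
  blob [271 207  36  19 657] [288.2 216.1]
  blob [298 376  35  30 845] [314.7 390.5]
blue len [55.7 67.5 67.5 67.5 55.7]
bar [  74  169  114   51 3328] (array([ 0.5851, -0.0032]), array([ 36.6, 101. ]), 0.0927)
bar [ 234  191  108   39 3068] (array([ 0.5652, -0.1473]), array([36.1, 99.7]), -0.044)
bar [   0  210   34   39 1185] (array([0.5548, 0.1117]), array([31.8, 37.3]), 1.4516)
bar [ 136  326  100   17 1066] (array([ 0.4371, -0.0382]), array([ 18.6, 102.7]), -0.0318)
bar [ 363  332  148   28 3685] (array([ 0.4152, -0.2973]), array([ 32. , 154.3]), -0.0318)
bar [ 191  359   44   27 1025] (array([ 0.3906, -0.0616]), array([31.1, 47. ]), 0.0126)
at [ 0.5849 -0.148   0.1818] yaw -0.032 -> tx -0.179 ty -0.290 tz -0.236 rz -0.069
at [ 0.5849 -0.148   0.1818] yaw -0.032 -> tx -0.279 ty -0.287 tz -0.196 rz -0.069
```

All three stations read the same. I'll take an overview to verify that none was knocked and to measure the grip and the mark.

Emit:
carry_out(
  increments=[
    {"grip": 0, "tx": -0.17, "ty": -0.29, "tz": -0.236, "rx": 0, "ry": 0, "rz": -0.069},
    {"grip": 0, "tx": -0.17, "ty": -0.29, "tz": -0.236, "rx": 0, "ry": 0, "rz": -0.069},
    {"grip": 0, "tx": -0.17, "ty": -0.29, "tz": -0.236, "rx": 0, "ry": 0, "rz": -0.069},
    {"grip": 0, "tx": -0.17, "ty": -0.29, "tz": -0.236, "rx": 0, "ry": 0, "rz": -0.069},
    {"grip": 0, "tx": -0.17, "ty": -0.29, "tz": -0.236, "rx": 0, "ry": 0, "rz": -0.069},
  ],
)

```text
clock: 43.22
tool_pos: [0.505, -0.0002, 0.3004]
eef_rot: [1.0, 0.021, -0.0, 0.0]
ft_force: [-0.1, -0.7, -0.0]
gripper_width: 0.998
grasp_force: 0.0
```

Run:
```python
from h import *
[cam('wrist') for _ in range(4)]
v=cam('wrist','w18');bar(v)
o=cv2.inRange(v['hsv'],(5,150,60),(22,255,255));n,l,st,ce=cv2.connectedComponentsWithStats(o)
for i in range(1,n):
    if 80<st[i,4]<400:print('orange',ce[i].round(1),st[i],ray(v,ce[i],.048).round(4))
to(.4434,-.05,.063,.04)
```

```text
bar [ 247   83   88   37 2488] (array([ 0.5846, -0.0023]), array([ 36.5, 100.2]), 0.0948)
bar [ 121   98   87   43 2245] (array([0.5578, 0.1462]), array([ 36.4, 100.8]), -0.1044)
bar [ 369  105   88   37 2301] (array([ 0.5646, -0.1465]), array([ 36.4, 100.7]), -0.0376)
bar [  190   188   171    73 10548] (array([0.4322, 0.0111]), array([ 95.5, 212.5]), 0.0319)
bar [  66  326  169   25 2359] (array([0.2617, 0.1806]), array([ 38. , 236.1]), 0.0389)
bar [ 353  332  159   28 3635] (array([ 0.265 , -0.2125]), array([ 43.2, 222.3]), 0.0389)
orange [279.  200.6] [276 192   7  18 124] [0.4744 0.007  0.048 ]
at [ 0.5052 -0.0015  0.2991] yaw 0.039 -> tx -0.127 ty 0.092 tz 0.472 rz -0.001
```

View pics/w18.png

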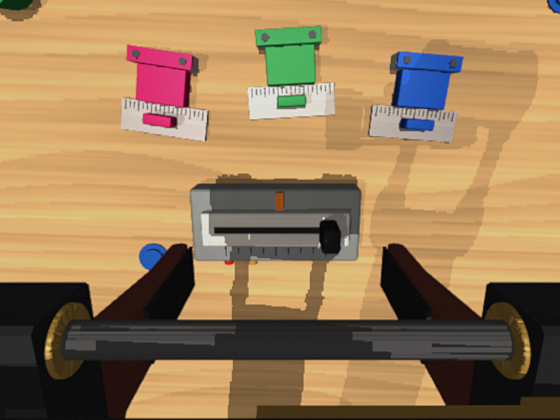

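All three sets are flush and the grip is still down at (330,237), with the tab at (279,200). Now I grip the slider again.

Emit:
carry_out(
  increments=[
    {"grip": 0.3, "tx": -0.127, "ty": 0.092, "tz": 0.08, "rx": 0, "ry": 0, "rz": 0},
    {"grip": 0.3, "tx": -0.127, "ty": 0.092, "tz": 0.18, "rx": 0, "ry": 0, "rz": 0},
    {"grip": 0.3, "tx": -0.127, "ty": 0.092, "tz": 0.28, "rx": 0, "ry": 0, "rz": 0},
    {"grip": 0.3, "tx": -0.127, "ty": 0.092, "tz": 0.38, "rx": 0, "ry": 0, "rz": 0},
    {"grip": 0.3, "tx": -0.127, "ty": 0.092, "tz": 0.47, "rx": 0, "ry": 0, "rz": 0},
  ],
)

```text
clock: 44.1
tool_pos: [0.4425, -0.0497, 0.0634]
eef_rot: [1.0, 0.019, -0.001, -0.0]
ft_force: [-0.0, -0.0, -0.3]
gripper_width: 0.701
grasp_force: 0.0
```

Emit:
carry_out(
  increments=[
    {"grip": 0.6, "tx": 0, "ty": 0, "tz": 0, "rx": 0, "ry": 0, "rz": 0},
    {"grip": 1, "tx": 0, "ty": 0, "tz": 0, "rx": 0, "ry": 0, "rz": 0},
    {"grip": 1, "tx": 0, "ty": 0, "tz": 0, "rx": 0, "ry": 0, "rz": 0},
    {"grip": 1, "tx": 0, "ty": 0, "tz": 0, "rx": 0, "ry": 0, "rz": 0},
    {"grip": 1, "tx": 0, "ty": 0, "tz": 0, "rx": 0, "ry": 0, "rz": 0},
  ],
)

```text
clock: 44.72
tool_pos: [0.4443, -0.0492, 0.0677]
eef_rot: [1.0, 0.02, 0.001, 0.0]
ft_force: [0.1, -0.8, 3.6]
gripper_width: 0.226
grasp_force: 12.0
```

Run:
```python
from h import *
to(.441,.0065,.063,.04)
```

```text
at [ 0.4443 -0.0492  0.0677] yaw 0.04 -> tx -0.002 ty -0.112 tz 0.009 rz 0.000
```

Emit:
carry_out(
  increments=[
    {"grip": 1, "tx": 0, "ty": -0.04, "tz": 0, "rx": 0, "ry": 0, "rz": 0},
    {"grip": 1, "tx": 0, "ty": -0.08, "tz": 0, "rx": 0, "ry": 0, "rz": 0},
    {"grip": 1, "tx": 0, "ty": -0.105, "tz": 0, "rx": 0, "ry": 0, "rz": 0},
    {"grip": 1, "tx": 0, "ty": -0.112, "tz": 0, "rx": 0, "ry": 0, "rz": 0},
    {"grip": 1, "tx": 0, "ty": -0.112, "tz": 0, "rx": 0, "ry": 0, "rz": 0},
  ],
)

```text
clock: 45.35
tool_pos: [0.4421, 0.0076, 0.0677]
eef_rot: [1.0, 0.021, 0.001, -0.0]
ft_force: [0.4, 1.3, 6.2]
gripper_width: 0.227
grasp_force: 12.0
```

Emit:
carry_out(
  increments=[
    {"grip": 1, "tx": 0, "ty": 0, "tz": 0, "rx": 0, "ry": 0, "rz": 0},
    {"grip": 0.5, "tx": 0, "ty": 0, "tz": 0, "rx": 0, "ry": 0, "rz": 0},
    {"grip": 0.5, "tx": 0, "ty": 0, "tz": 0, "rx": 0, "ry": 0, "rz": 0},
    {"grip": 0.5, "tx": 0, "ty": 0, "tz": -0.1, "rx": 0, "ry": 0, "rz": 0},
    {"grip": 0.3, "tx": 0, "ty": 0, "tz": -0.22, "rx": 0, "ry": 0, "rz": 0},
  ],
)

```text
clock: 45.98
tool_pos: [0.44, 0.007, 0.1757]
eef_rot: [1.0, 0.02, -0.002, -0.0]
ft_force: [0.4, -0.3, 0.0]
gripper_width: 0.574
grasp_force: 0.0
```

Emit:
carry_out(
  increments=[
    {"grip": 0, "tx": 0, "ty": 0, "tz": -0.1, "rx": 0, "ry": 0, "rz": 0},
    {"grip": 0, "tx": -0.04, "ty": 0, "tz": -0.22, "rx": 0, "ry": 0, "rz": 0},
    {"grip": 0, "tx": -0.04, "ty": 0, "tz": -0.22, "rx": 0, "ry": 0, "rz": 0},
    {"grip": 0, "tx": -0.04, "ty": 0, "tz": -0.22, "rx": 0, "ry": 0, "rz": 0},
    {"grip": 0, "tx": -0.04, "ty": 0, "tz": -0.22, "rx": 0, "ry": 0, "rz": 0},
  ],
)

```text
clock: 46.6
tool_pos: [0.4209, 0.0062, 0.2841]
eef_rot: [1.0, 0.02, -0.002, -0.0]
ft_force: [-0.6, 0.4, 0.0]
gripper_width: 1.0
grasp_force: 0.0
```

Run:
```python
from h import *
[cam('wrist') for _ in range(3)]
v=cam('wrist','w19')
o=cv2.inRange(v['hsv'],(5,150,60),(22,255,255));n,l,st,ce=cv2.connectedComponentsWithStats(o)
for i in range(1,n):
    if 80<st[i,4]<500 and abs(ce[i][0]-287)<60:
        m=ray(v,ce[i],.048);print('orange',ce[i].round(1),m.round(4))
for V in(25,35,45):
    d=cv2.morphologyEx(cv2.inRange(v['hsv'][:,:,2],0,V),cv2.MORPH_OPEN,np.ones((9,9)));n,l,st,ce=cv2.connectedComponentsWithStats(d)
    for i in range(1,n):
        if abs(ce[i][0]-287)<60 and ce[i][1]<280: 
            u0,w,vv=st[i,0],st[i,2],ce[i][1];g=ray(v,(u0+(w-1)/2,vv),.0945);print('grip',st[i],ce[i].round(1),g.round(4),'dy',(-(g[0]-m[0])*.04+(g[1]-m[1])).round(4))
```

```text
orange [288.5 127.1] [0.4733 0.0074 0.048 ]
```

Run:
```python
from h import *
v=cam('wrist');V=v['hsv'][:,:,2]
m=ray(v,(288.5,127.1),.048);up=proj(v,[[m[0]-.032,m[1]-.0013,.0945]])[0];print('expected grip px',up)
for r in range(int(up[1])-20,int(up[1])+24,4): print(r,V[r,262:316:2])
bar(v)
```

```text
expected grip px [288.63542344 163.91798534]
143 [221 220 221 221 221 221 221 221 221 222 223 224 225 210 210 210 209 208
 209 208 208 207 207 222 207 206 208]
147 [219 220 220 220 220 220 220 223 167  67  22  22  22  23  24  21  72 181
 210 208 208 208 208 219 213 208 208]
151 [220 220 220 220 221 220 222 201  25  25  30  28  27  27  28  27  20  70
 208 204 204 204 204 204 217 204 204]
155 [ 91 119 157 157 156 156 158 134  22  49  53  51  53  53  54  55  43  24
 149 145 146  74  70  76 113 146 145]
159 [36 37 35 35 37 37 38 29 29 49 51 51 51 51 50 51 44 17 30 32 30 32 31 31
 35 33 31]
163 [191 192 192 191 192 192 193 166  22  46  50  50  51  50  48  48  39  29
 175 172  89  84 125 181 184 172 172]
167 [220 220 220 220 220 220 222 194  17  44  50  48  47  46  46  43  35  46
 207 200 200 206 221 220 220 221 222]
171 [220 220 220 220 220 220 222 194  16  44  48  44  44  42  40  38  31  51
 229 221 221 220 220 221 220 220 220]
175 [224 225 224 224 224 225 225 203  25  37  40  37  37  33  32  31  20  93
 230 224 224 225 225 225 225 224 224]
179 [150 150 150 151 152 151 150 150 153 151 143  99 144 144 142 141 151 149
 148 148 148 148 149 149 148 145 146]
183 [115 114 115 118  68 117 116 116 105  81  82  55  82  80  82  81  81  81
  46 117 115 116 114 115 101  75 115]
bar [ 255    0   94   42 3032] (array([ 0.5847, -0.0021]), array([38. , 99.9]), 0.0931)
bar [ 117   16   95   50 2840] (array([0.5575, 0.1463]), array([ 36.7, 100.9]), -0.111)
bar [ 386   25   96   43 2813] (array([ 0.5649, -0.1465]), array([ 37.6, 100.8]), -0.0369)
bar [  192   115   186    82 13283] (array([0.4377, 0.0105]), array([ 94.7, 212.9]), 0.0405)
bar [  66  326  149   23 1860] (array([0.1886, 0.1958]), array([ 33.6, 201.3]), 0.0406)
bar [ 343  332  168   27 3509] (array([ 0.1919, -0.1913]), array([ 40.2, 227.8]), 0.0406)
bar [ 221  389  103   31 1425] (array([0.0911, 0.0187]), array([ 41.4, 148.5]), 0.2605)
```

The grip's centre is at column 287, against 288.6 expected for the mark, so it is about 1.5 mm off and within the 4.5 mm tolerance. All rules are still in place, so I'll hand in.

```bash
python3 -c "
from plant import *
print(finish_job())"
```

```text
the job is handed in; nothing more can be done
None
```

The job is handed in at about 47 s on the robot's clock, but no verdict came back: by my own measurements all three blanks and their straightedges are flush, and the heat grip is about 1.5 mm from the orange mark.

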